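# Make up two slide-assembly kits

### The job

Make up two assembly kits: the large steel ring and the flat steel strip go in the rectangular tray, the small steel ring and the flanged stud go in the round pan. The strip is held in the clamp fixture: lift its hinged bar well up, then slide the strip out from under the raised bar before carrying it over. In the end every part lies flat on the floor of its own container (the stud standing upright on its flange), side by side and not on top of one another.

Things in the scene. Friction and masses are not known exactly. Their poses are not given: they have to be found in the camera images.
- large_ring: Loose plain steel ring lying flat, 64 mm outside, 44 mm inside diameter, 18 mm tall, about 0.22 kg. Origin: centre of its underside; z up.
- small_ring: Loose plain steel ring lying flat, 40 mm outside, 24 mm inside diameter, 14 mm tall, about 0.08 kg. Origin: centre of its underside; z up.
- stud: Loose steel flanged stud standing upright: a round flange 40 mm across and 8 mm thick at the bottom, a stem 20 mm in diameter from 8 to 38 mm high, a dark 12 mm tip from 38 to 48 mm. About 0.15 kg. Origin: centre of its underside; z up along the stem.
- strip: Loose flat steel strip, 110 (its x) by 24 (y) by 8 mm, two dark holes, 0.16 kg. Origin: centre of its underside. It starts on the clamp block along the fixture's x axis, underside 20 mm above the table, its centre about 30 mm to -x of the fixture's origin. Its -x end juts 43 mm beyond the block: grip it there across its width. It slides out to the fixture's -x; 50 mm clears the bar.
- tray: Fixed rectangular dark sheet-steel tray, open on top, 140 mm (its x) by 184 mm (its y) outside and 14 mm tall, walls 4 mm, inner floor 4 mm above the table. One undivided space. Origin: centre of its underside.
- pan: Fixed round bright steel pan, open on top, 148 mm across the rim, 16 mm tall, wall 4 mm, inner floor 132 mm across and 3 mm above the table. Origin: centre of its underside.
- clamp: Fixed grey clamp fixture: a block 92 mm (its x, from -42 to +50 mm) by 100 mm (its y), 20 mm tall, with 4 mm high guide rails 2.5 mm beside the strip and a stop at the strip's +x end. The strip comes out to its -x side (roughly towards the robot). Origin: under the block, on the table; z up.
- clamp_bar (a joint): Hinge of the steel bar lying across the strip along the fixture's y axis: 0 = down, 1 mm above the strip (starts at 0 to 0.06), 0.85 rad = fully up. Lifts with 1 to 3 N at the grip; friction keeps it where it is left. Hinge axis parallel to the fixture's x, through (12, -42, 34) mm of its frame; the +y end rises. Bar 18 mm wide, 10 mm thick.
- clamp_grip (a point): Centre of the black cross grip on the bar's free (+y) end: a roller 24 mm long along the fixture's x axis, 18 mm in diameter, 110 mm from the hinge axis. Bar down: at (12, 68, 34) mm of the fixture's frame, beyond the block's side. Pinched from above by its two ends (fingers closing along the fixture's x) it can turn between the fingers as the bar swings up.
Not all that is in view belongs to the job. Leave any green or pink look-alike of the stud alone.

How it is judged:
By the outcome, as a careful person would: the job done as asked, in the order asked, and still so for the second after the job is handed in, with the robot touching nothing.
It also fails if it takes over 128 s, if anything falls off the work surface, if the arm or the gripper's body presses on something with over 40 N, if the wrist force passes 120 N, or if a joint passes its speed limit or range.

### The arm

A 6-joint arm with a two-finger parallel gripper is mounted at the origin on the work surface. World frame = base frame: x ahead of the robot, y to its left, z up, the work surface at z = 0. Lengths are in mm, angles in degrees, forces in N, time in s.
With the tool pointing down it reaches from about 300 to 850 mm from the base axis. Payload 4.2 kg.
Tool frame: the origin (TCP) lies at the very end of the fingers, on their centre line; the grasp point (between the pads) lies 19 mm behind it (hold_point_z is the z of the grasp point in the tool frame, in mm); z points along the fingers, y is the direction in which the jaws open and shut (so a half turn about z gives the same grasp; the last joint's range is limited). The gripper opens to 91 mm and grips with 3 to 60 N. Pads are 32 mm wide; open, the fingers measure 118 mm over their backs; the gripper's body (76 mm by 178 mm) begins 60 mm behind the grasp point.
Start: joints at [69.099, 18.312, 89.639, -0, 72.044, -1.146], TCP at [194.358, 541.173, 213.976] pointing down, gripper open.
Joint ranges: [-177.97, 177.97], [-48.28, 115.42], [12.27, 149.76], [-77.06, 257.06], [2.81, 150.46], [-146.56, 146.56]. Speed limits (degrees/s): [147.25, 147.25, 180, 180, 180, 180].

### API

Orientations are given as [roll, pitch, yaw] about the fixed x, y, z axes, in that order (R = Rz(yaw) Ry(pitch) Rx(roll)).
In Python, from workcell import state, grab_frame, job_done, hold_point_z gives the robot as it stands. The module is installed in compiled form; this text tells all that it offers.
- The arm moves only by the shell command python3 -m creep 'ROWS' [FORCE]. ROWS is JSON, a list of rows, each a list of 7 numbers: the closure, from 0 (fully open) to 1 (shut), then the shift along the tool's x, y, z in mm, then the turn, a rotation vector about the tool's x, y, z in degrees. A call has 1 to 5 rows; each row shifts and turns the commanded pose from where the row before left it, along the tool's axes as they then stand; what a row does not reach is not made up. A row lasts 1/8 s, in which the tool goes at most 62.5 mm and 10.7 degrees, less where a joint would pass 70% of its speed; a pose out of reach is approached as far as the arm can. A call is refused whole if a number of a shift passes 62.5 or a number of a turn 10.7, either way. A call with a gripper value outside its range is refused whole. The fingers move at their own pace and stop on an object; FORCE is the grip in N (left out, the last holds). Time passes only in rows, so rows that do not move let the fingers close. It gives the time, the measured TCP pose, the force and the opening at its end, in the units of the state.
- state(): the state, without advancing time (a new reading comes with each control period).
- grab_frame(name): name is "side" or "top"; returns a dict with "frame" (480x640x3 uint8, red, green, blue), "fx", "fy", "cx", "cy" (pixels), "view" (4x4, takes a point from world to camera coordinates). Camera axes: x right, y down, z forward; pixel columns grow to the right and rows downward; lengths in mm; the calibration is good to about 2 mm. A picture is of the moment at which its call begins. There is no depth.
- job_done(): hands the job in, once; it reports no verdict.
The state is a dict: "time_s": time; "qpos": joint angles; "qvel": joint speeds; "effort": joint torques, N m; "ee_pos": TCP position; "ee_rot": TCP orientation; "force": force on the tool from outside, world axes, zero at the start; "torque": the same for the moment, N m; "gripper_width": finger opening in mm.
Only numpy, scipy, OpenCV 4.12 (cv2) and the standard library are available. Lean on these libraries where they do the work, as an engineer would, in place of code of your own. Each camera call takes 0.05 s, during which the arm holds its last target.

## Working session

There is one attempt and no reset: what is moved stays moved. The work goes in short steps, Python scripts to look and compute and a shell command to move; the robot and the scene stay as the last step left them, time stands still between calls to the robot, and variables do not carry over. Pictures are saved under pics/ and viewed, and the job is handed in when it is done.

```bash
mkdir -p pics; ls; python3 - <<'E'
from workcell import *
import cv2
print(state(), hold_point_z if not callable(hold_point_z) else hold_point_z())
for n in("side","top"):
    d=grab_frame(n); cv2.imwrite(f"pics/{n}0.png",d["frame"][:,:,::-1]); print(n,d["fx"],d["fy"],d["cx"],d["cy"],d["view"])
E
```

```text
pics
{'time_s': 0.0, 'qpos': array([ 6.90976153e+01,  1.83506258e+01,  8.97045955e+01, -1.65565060e-03,
        7.20413625e+01, -1.14719530e+00]), 'qvel': array([ 0.06787093,  0.05149662,  0.02693487, -0.06869399, -0.03218622,
        0.0124829 ]), 'effort': array([-9.52630580e-04, -4.12462556e+01, -2.31972277e+01,  7.27437995e-02,
        4.57263901e-02, -1.17679328e-04]), 'ee_pos': array([194.20063519, 540.70485387, 213.14270069]), 'ee_rot': array([-1.79903404e+02, -3.59895679e-04,  1.60245322e+02]), 'force': array([-0.32488786, -0.06246602,  0.57142417]), 'torque': array([0.06139916, 0.03737347, 0.00345181]), 'gripper_width': 91.48653171647169} -18.8
side 448.08108383561 448.08108383561 323.26153636486555 239.26480364644246 [[ 6.81036518e-01 -7.32099188e-01 -1.48337759e-02 -3.33042101e+02]
 [-4.45524322e-01 -3.98202959e-01 -8.01836942e-01  2.69658238e+02]
 [ 5.81117321e-01  5.52689047e-01 -5.97358751e-01  6.56104971e+02]
 [ 0.00000000e+00  0.00000000e+00  0.00000000e+00  1.00000000e+00]]
top 591.9466434981082 591.9466434981082 310.1112391490924 235.64833438761065 [[ 2.48040410e-02 -9.99692315e-01 -1.87789496e-04  1.53694279e+01]
 [-9.78395539e-01 -2.42370643e-02 -2.05316181e-01  5.15463050e+02]
 [ 2.05248457e-01  5.27640339e-03 -9.78695678e-01  1.19304744e+03]
 [ 0.00000000e+00  0.00000000e+00  0.00000000e+00  1.00000000e+00]]
```

View pics/side0.png

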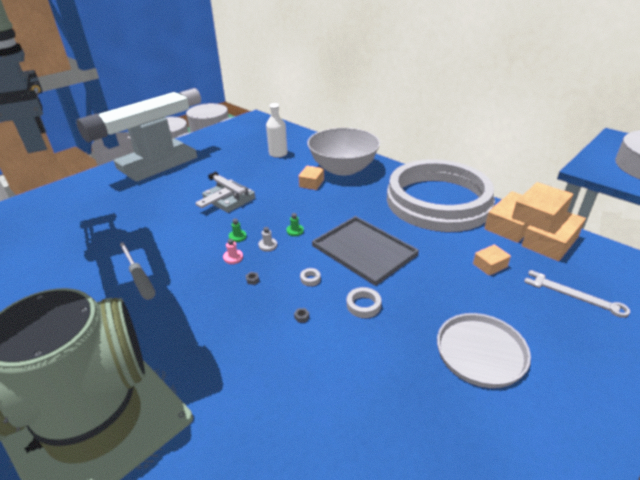

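View pics/top0.png

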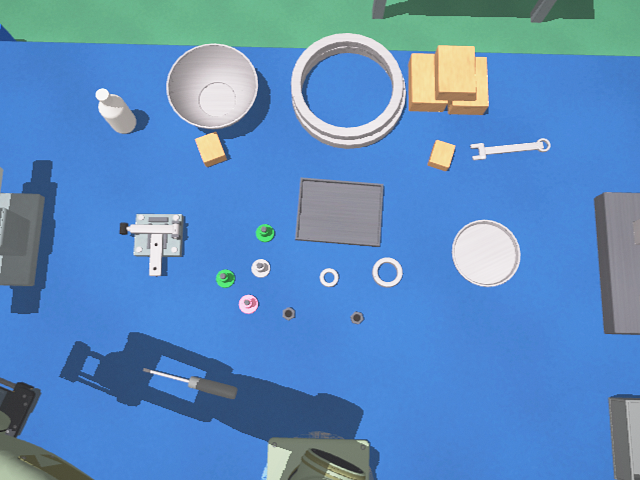

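The top view shows the clamp at about (158,235), the stud (261,268) among green and pink look-alikes, the small ring (329,278), the large ring (388,272), the tray (340,212) and the pan (486,253). Next I'll measure them.

```bash
cat > h.py <<'E'
import numpy as np, cv2, sys
from workcell import state, grab_frame
from scipy.spatial.transform import Rotation as R
def ray(d,u,v,z):
    V=d["view"]; Rm=V[:3,:3]; c=-Rm.T@V[:3,3]
    r=Rm.T@np.array([(u-d["cx"])/d["fx"],(v-d["cy"])/d["fy"],1])
    return c+r*(z-c[2])/r[2]
def proj(d,p):
    q=d["view"]@np.append(p,1); return np.array([d["fx"]*q[0]/q[2]+d["cx"],d["fy"]*q[1]/q[2]+d["cy"]])
def crop(d,x0,y0,w,h,s,name):
    f=d["frame"][y0:y0+h,x0:x0+w,::-1]; cv2.imwrite(name,cv2.resize(f,None,fx=s,fy=s,interpolation=cv2.INTER_CUBIC))
def delta(p,rpy=None):
    s=state(); M=R.from_euler('xyz',s["ee_rot"],degrees=True)
    print("t",round(s["time_s"],2),"tcp",s["ee_pos"].round(1),s["ee_rot"].round(1),"w",round(s["gripper_width"],1),"F",s["force"].round(1))
    if p is not None: print(" shift tool",M.inv().apply(np.array(p)-s["ee_pos"]).round(1))
    if rpy is not None: print(" turn",(M.inv()*R.from_euler('xyz',rpy,degrees=True)).as_rotvec(degrees=True).round(1))
E
python3 - <<'E'
from h import *
T=grab_frame("top");S=grab_frame("side")
crop(T,110,200,170,110,4.7,"pics/t1.png"); crop(S,180,160,140,120,5,"pics/s1.png")
for n,d in(("T",T),("S",S)):
    hsv=cv2.cvtColor(d["frame"],cv2.COLOR_RGB2HSV)
    m=((hsv[...,1]<90)&(hsv[...,2]>60)).astype(np.uint8)*255
    cs,hi=cv2.findContours(m,cv2.RETR_CCOMP,cv2.CHAIN_APPROX_NONE)
    for c,hh in zip(cs,hi[0]):
        a=cv2.contourArea(c)
        if 60<a<12000:
            (x,y),(w,h),an=cv2.minAreaRect(c); M=cv2.moments(c)
            u,v=M["m10"]/M["m00"],M["m01"]/M["m00"]
            print(n,"hole" if hh[3]>=0 else "",int(a),"uv",round(u,1),round(v,1),"wh",round(w),round(h),round(an),"z0",ray(d,u,v,0)[:2].round(),"z16",ray(d,u,v,16)[:2].round())
E
```

```text
T  4266 uv 317.6 458.3 wh 48 110 90 z0 [63.  2.] z16 [66.  2.]
T hole 363 uv 336.5 460.5 wh 58 8 27 z0 [ 60. -37.] z16 [ 62. -36.]
T  2671 uv 30.9 459.4 wh 93 69 0 z0 [ 47. 585.] z16 [ 49. 578.]
T  2238 uv 625.1 436.9 wh 82 31 90 z0 [ 120. -628.] z16 [ 122. -620.]
T  132 uv 30.9 405.6 wh 12 49 15 z0 [152. 598.] z16 [153. 591.]
T  62 uv 7.2 382.9 wh 17 5 23 z0 [196. 653.] z16 [197. 645.]
T  676 uv 204.7 385.1 wh 97 13 15 z0 [202. 241.] z16 [203. 238.]
T  103 uv 356.5 317.5 wh 11 12 90 z0 [350. -75.] z16 [349. -74.]
T  101 uv 288.4 313.2 wh 11 12 0 z0 [356.  71.] z16 [354.  70.]
T  202 uv 246.5 304.1 wh 18 20 90 z0 [373. 161.] z16 [371. 159.]
T  259 uv 328.7 277.1 wh 18 18 90 z0 [435. -14.] z16 [433. -14.]
T hole 95 uv 328.6 277.2 wh 11 11 45 z0 [435. -14.] z16 [433. -14.]
T  256 uv 260.3 267.8 wh 18 18 90 z0 [452. 135.] z16 [450. 133.]
T  686 uv 386.9 272.0 wh 30 30 45 z0 [ 450. -140.] z16 [ 447. -138.]
T hole 310 uv 386.9 272.0 wh 20 19 45 z0 [ 450. -140.] z16 [ 447. -138.]
T  3532 uv 485.7 252.9 wh 66 68 90 z0 [ 497. -356.] z16 [ 494. -351.]
T  2294 uv 156.6 237.6 wh 62 63 90 z0 [51
[... 1691 characters left out ...]
184.] z16 [376. 166.]
S  256 uv 267.0 240.8 wh 21 19 45 z0 [464. 149.] z16 [451. 132.]
S  3665 uv 365.3 249.4 wh 97 51 28 z0 [587. -35.] z16 [570. -47.]
S  1135 uv 225.9 194.4 wh 49 38 27 z0 [527. 383.] z16 [512. 360.]
S hole 4603 uv 537.3 219.9 wh 91 69 25 z0 [ 946. -266.] z16 [ 920. -272.]
S hole 1358 uv 440.3 192.4 wh 76 25 0 z0 [905. -29.] z16 [880. -41.]
S hole 416 uv 311.3 177.3 wh 24 22 0 z0 [741. 279.] z16 [720. 259.]
S hole 189 uv 110.1 140.7 wh 15 16 73 z0 [483. 942.] z16 [470. 904.]
S hole 66 uv 178.8 113.6 wh 5 18 72 z0 [764. 978.] z16 [743. 939.]
S hole 160 uv 233.9 109.0 wh 26 11 21 z0 [926. 861.] z16 [900. 825.]
S  326 uv 5.5 28.0 wh 48 16 90 z0 [ 856. 3141.] z16 [ 833. 3044.]
```

View pics/t1.png

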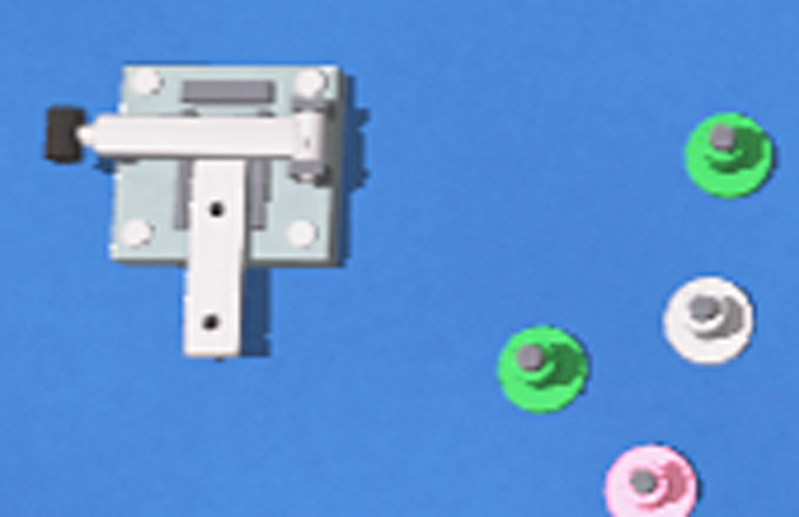

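View pics/s1.png

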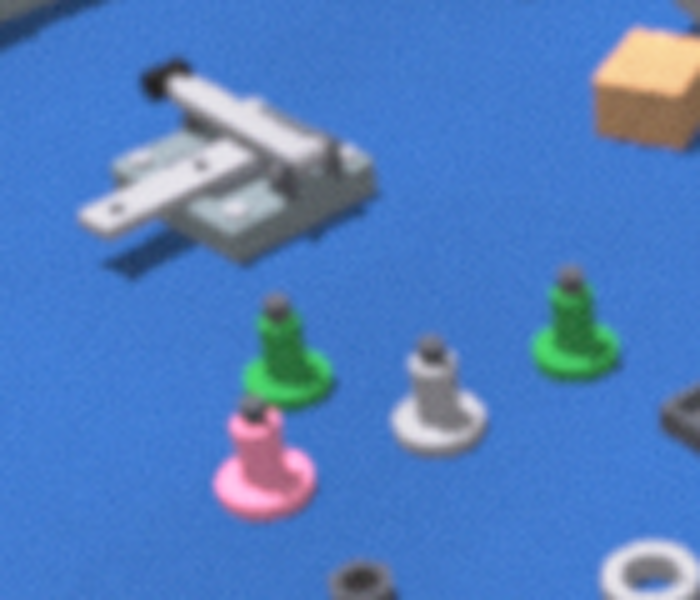

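```bash
python3 - <<'E'
from h import *
T=grab_frame("top");S=grab_frame("side")
print("cams",[(-d["view"][:3,:3].T@d["view"][:3,3]).round() for d in(T,S)])
def sub(d,x0,y0,w,h,f):
    hsv=cv2.cvtColor(d["frame"],cv2.COLOR_RGB2HSV); m=np.zeros(hsv.shape[:2],np.uint8); m[y0:y0+h,x0:x0+w]=f(hsv[y0:y0+h,x0:x0+w].astype(int))*255
    cs,_=cv2.findContours(m,cv2.RETR_EXTERNAL,cv2.CHAIN_APPROX_NONE); return max(cs,key=cv2.contourArea),m
def tri(u1,u2):
    A=[];b=[]
    for d,(u,v) in((T,u1),(S,u2)):
        V=d["view"]; 
        for k,val in((0,(u-d["cx"])/d["fx"]),(1,(v-d["cy"])/d["fy"])):
            A.append(V[k,:3]-val*V[2,:3]); b.append(val*V[2,3]-V[k,3])
    return np.linalg.lstsq(np.array(A),np.array(b),rcond=None)[0]
cen=lambda c:(lambda M:(M["m10"]/M["m00"],M["m01"]/M["m00"]))(cv2.moments(c))
# roller
a,_=sub(T,115,215,20,28,lambda h:h[...,2]<80); b,_=sub(S,205,168,17,14,lambda h:h[...,2]<70)
print("roller",cv2.contourArea(a),cv2.contourArea(b),cen(a),cen(b),tri(cen(a),cen(b)).round(1), "T z34",ray(T,*cen(a),34).round(1))
# strip front part bright rows in top: edges per row
hsv=cv2.cvtColor(T["frame"],cv2.COLOR_RGB2HSV)
for r in range(240,280,3): print(r,''.join('%4d'%x for x in hsv[r,145:168,2]),'|',''.join('%4d'%x for x in hsv[r,145:168,1]))
# tray / pan
c,_=sub(T,290,170,100,85,lambda h:(h[...,1]<90))
P=np.array([ray(T,*p,14)[:2] for p in c[:,0]],np.float32); print("tray",cv2.minAreaRect(P))
c,_=sub(T,445,215,85,80,lambda h:(h[...,1]<90))
P=np.array([ray(T,*p,16)[:2] for p in c[:,0]],np.float32); print("pan",cv2.fitEllipse(P),cv2.minEnclosingCircle(P))
for nm,box,z in(("L",(365,250,45,45),18),("s",(315,262,28,28),14),("stud",(245,255,30,28),8)):
    c,_=sub(T,*box,lambda h:(h[...,1]<90))
    P=np.array([ray(T,*p,z)[:2] for p in c[:,0]],np.float32); print(nm,cv2.fitEllipse(P))
c,_=sub(S,430,305,105,90,lambda h:(h[...,1]<90))
P=np.array([ray(S,*p,16)[:2] for p in c[:,0]],np.float32); print("pan side",cv2.fitEllipse(P))
c,_=sub(S,305,210,115,75,lambda h:(h[...,1]<90))
P=np.array([ray(S,*p,14)[:2] for p in c[:,0]],np.float32); print("tray side",cv2.minAreaRect(P))
# block corners crop->z20
for u,v in((122,66),(343,66),(335,258),(112,258)): print("blk",ray(T,110+u/4.7,200+v/4.7,20)[:2].round(1))
for u,v in((217,209),(210,322)): print("hole",ray(T,110+u/4.7,200+v/4.7,28)[:2].round(1))
for u,v in((203,167),(118,208)): print("hole side",ray(S,180+u/5,160+v/5,28)[:2].round(1))
# stud tip
print("studtip",tri((110+705/4.7,200+306/4.7),(180+432/5,160+345/5)).round(1))
E
```

```text
cams [array([ 259.,   22., 1273.]), array([ -34., -499.,  603.])]
roller 56.5 7.5 (123.05309734513274, 228.52507374631267) (210.9111111111111, 176.08888888888887) [521.7 428.6  40.2] T z34 [524.7 429.8  34. ]
240  211 206 183 154 139 167 236 243 241 240 242 242 242 241 240 245 236 112 132 160 153 118 160 |   18  16  18  15  17   8   5   4   4   4   4   3   3   4   3   2   4   5  10  16  17   9  18
243  216 208 174 157 135 224 252 242 244 228 112 102 198 246 242 245 235 104 127 161 150 168 211 |   18  16  15  18  17   7   1   3   3   7  14  18  12   3   4   3   7   5  14  16  17  18  17
246  216 200 164 158 135 197 247 242 242 244 236 229 246 243 240 245 232 107 136 161 142 159 218 |   19  18  14  16  15  10   3   4   3   3   5   6   4   3   3   4   5   2  15  16  20  18  19
249  214 214 208 208 204 227 245 241 241 241 242 242 242 240 241 245 231 107 159 209 205 208 215 |   18  15  20  20  16   1   3   3   4   4   3   3   3   2   4   4   7   7  21  17  15  20  18
252  216 216 215 215 214 227 243 241 241 241 241 242 241 241 241 242 212 106 164 219 215 214 214 |   19  18  19  19  19   3
[... 2078 characters left out ...]
95556640625, -137.82516479492188), (62.86857604980469, 64.34456634521484), 43.31876754760742)
s ((433.466796875, -13.796089172363281), (39.12847137451172, 39.306827545166016), 47.270870208740234)
stud ((450.83447265625, 134.10281372070312), (39.15916061401367, 39.5382080078125), 168.9411163330078)
pan side ((494.093505859375, -353.36962890625), (146.5678253173828, 154.93975830078125), 108.79158782958984)
tray side ((576.901123046875, -38.31195068359375), (191.544921875, 147.85711669921875), 86.84259033203125)
blk [560.7 409.1]
blk [563.2 306.6]
blk [472.8 304.1]
blk [470.3 406. ]
hole [492.8 357.6]
hole [440.8 356.7]
hole side [494.6 356.3]
hole side [443.2 355.7]
studtip [451.  131.2  47.9]
```

Fixture origin is about (513,356), yaw about 1.5°. The roller is at about (523,427), z 36–40. I'll turn the tool to yaw 91.5 first.

```bash
python3 -m creep '[[0,0,0,0,0,0,10],[0,0,0,0,0,0,10],[0,0,0,0,0,0,10],[0,0,0,0,0,0,10],[0,0,0,0,0,0,10]]' 15; python3 -m creep '[[0,0,0,0,0,0,9],[0,0,0,0,0,0,9.7],[0,0,0,0,0,0,0]]'; python3 -c "
from h import *
delta([523,427,120],[180,0,91.5])"
```

```text
time_s: 0.92
ee_pos: [194.3, 541.1, 213.9]
ee_rot: [-180.0, 0.0, 109.9]
force: [0.5, -0.1, 0.8]
gripper_width: 91.3
time_s: 1.3
ee_pos: [194.3, 541.1, 213.9]
ee_rot: [-180.0, 0.0, 91.7]
force: [0.1, 0.3, 0.5]
gripper_width: 91.6
t 1.3 tcp [194.3 541.1 213.9] [-180.     0.    91.7] w 91.6 F [0.1 0.3 0.5]
 shift tool [-123.5  325.2   93.9]
 turn [-0.   0.   0.2]
```

```bash
python3 -m creep '[[0.45,-24,54,15,0,0,0],[0.45,-25,54,15,0,0,0],[0.45,-25,54,15,0,0,0],[0.45,-25,54,15,0,0,0],[0.45,-24.5,54,15,0,0,0]]'; python3 -m creep '[[0.45,0,55,19,0,0,0],[0.45,0,0,0,0,0,0],[0.45,0,0,0,0,0,0]]'; python3 - <<'E'
from h import *
delta([523,427,22],[180,0,91.5])
crop(grab_frame("side"),130,90,200,150,4,"pics/a.png")
E
```

```text
time_s: 1.92
ee_pos: [469.3, 424.1, 138.6]
ee_rot: [180.0, -0.0, 91.7]
force: [0.3, 1.1, 0.8]
gripper_width: 50.3
time_s: 2.3
ee_pos: [522.1, 426.4, 119.7]
ee_rot: [-179.9, 0.0, 91.6]
force: [-0.4, -0.7, -0.4]
gripper_width: 50.0
t 2.3 tcp [522.1 426.4 119.7] [-179.9    0.    91.6] w 50.0 F [-0.4 -0.7 -0.4]
 shift tool [ 0.6  1.1 97.7]
 turn [-0.1  0.   0.1]
```

View pics/a.png

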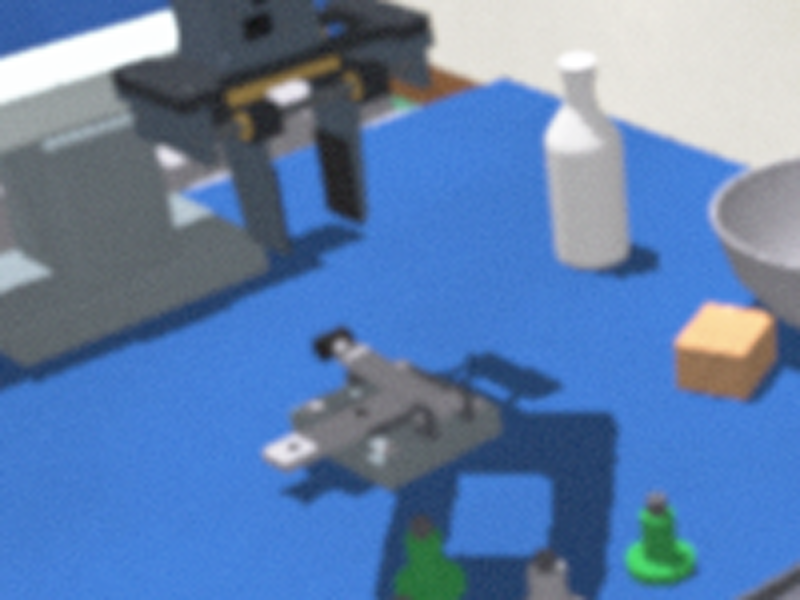

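The gripper is squarely above the roller (crop px 335,345) with the fingers straddling along x. Lowering now.

```bash
python3 -m creep '[[0.45,0.6,1,40,0,0,0],[0.45,0,0,40,0,0,0],[0.45,0,0,17,0,0,0],[0.45,0,0,0,0,0,0]]'; python3 - <<'E'
from h import *
delta(None)
crop(grab_frame("side"),160,130,130,100,6,"pics/b.png")
crop(grab_frame("top"),100,180,120,100,6,"pics/bt.png")
E
```

```text
time_s: 2.85
ee_pos: [522.5, 427.4, 22.8]
ee_rot: [-179.9, 0.0, 91.6]
force: [-0.5, 0.2, 0.6]
gripper_width: 50.0
t 2.85 tcp [522.5 427.4  22.8] [-179.9    0.    91.6] w 50.0 F [-0.5  0.2  0.6]
```

View pics/b.png

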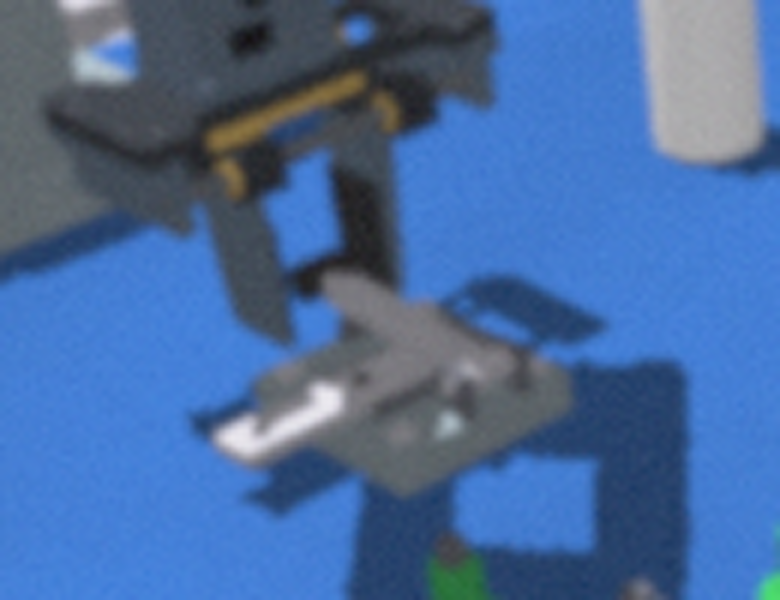

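View pics/bt.png

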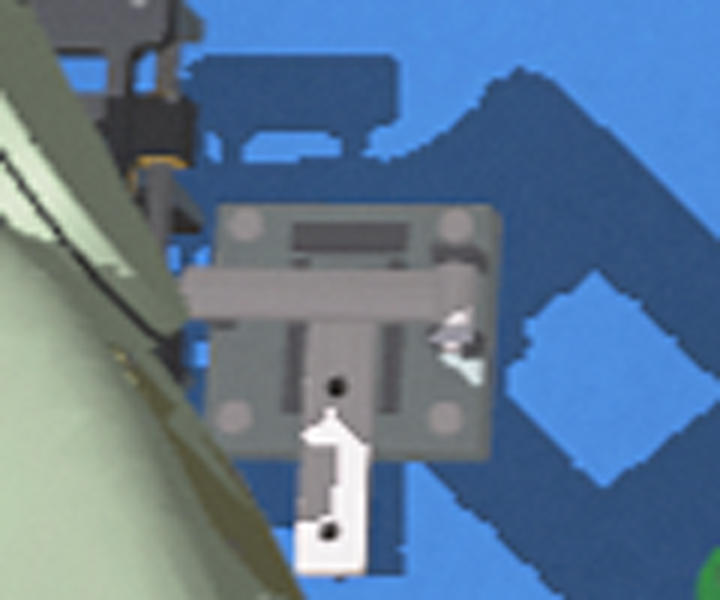

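The fingers straddle the roller (crop px 310,275). Closing.

```bash
python3 -m creep '[[1,0,0,0,0,0,0],[1,0,0,0,0,0,0],[1,0,0,0,0,0,0],[1,0,0,0,0,0,0],[1,0,0,0,0,0,0]]' 15
```

```text
time_s: 3.58
ee_pos: [524.2, 427.3, 23.3]
ee_rot: [179.9, -0.0, 91.5]
force: [2.2, 0.1, 0.8]
gripper_width: 23.7
```

```bash
python3 -m creep '[[1,-0.7,1.5,-8.7,0,0,0],[1,-1.4,0,-8.7,0,0,0],[1,-2,0,-8,0,0,0],[1,-2.5,0,-7.8,0,0,0],[1,-3.2,0,-7.5,0,0,0]]'; python3 -m creep '[[1,-3.6,0,-7.5,0,0,0],[1,-4.2,0,-7.1,0,0,0],[1,-4.7,0,-6.8,0,0,0],[1,-5.3,0,-6.3,0,0,0],[1,-5.7,0,-6,0,0,0]]';python3 -m creep '[[1,0,0,0,0,0,0],[1,0,0,0,0,0,0]]'; python3 - <<'E'
from h import *
delta(None)
crop(grab_frame("side"),160,130,130,100,6,"pics/c.png")
E
```

```text
time_s: 4.2
ee_pos: [524.4, 417.0, 64.0]
ee_rot: [-179.9, 0.0, 91.5]
force: [-3.2, 1.3, -2.8]
gripper_width: 24.1
time_s: 4.82
ee_pos: [524.9, 393.5, 97.7]
ee_rot: [-179.9, 0.0, 91.5]
force: [-5.6, 1.6, -2.3]
gripper_width: 23.9
time_s: 5.08
ee_pos: [525.0, 393.1, 98.1]
ee_rot: [-179.9, 0.0, 91.5]
force: [-6.0, -0.4, 0.7]
gripper_width: 23.8
t 5.08 tcp [525.  393.1  98.1] [-179.9    0.    91.5] w 23.8 F [-6.  -0.4  0.7]
```

View pics/c.png

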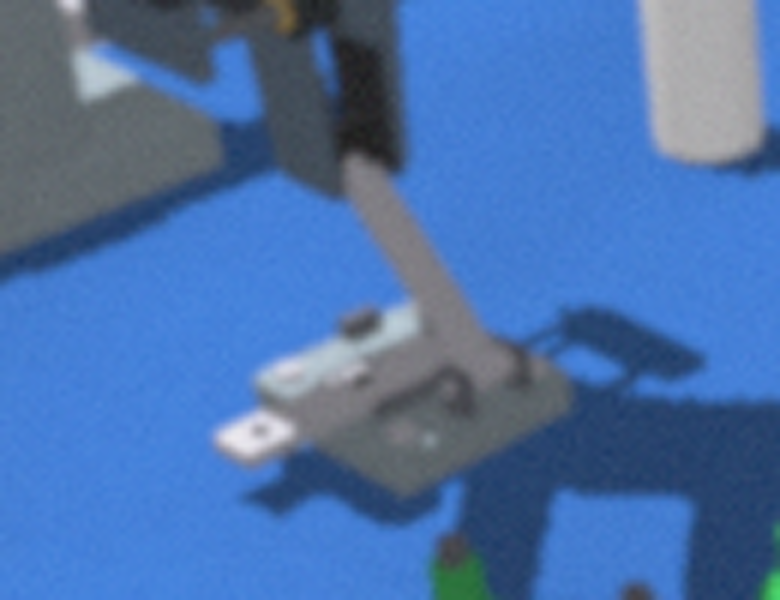

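The bar is up to about 0.8 rad. Releasing, rising, then turning to yaw 181.5.

```bash
python3 -m creep '[[0.55,0,0,0,0,0,0],[0.55,0,0,0,0,0,0],[0.55,0,0,0,0,0,0],[0.55,0,0,-30,0,0,0],[0.55,0,0,-40,0,0,0]]'; python3 -m creep '[[0.55,0,-50,0,0,0,-10],[0.55,0,0,0,0,0,-10],[0.55,0,0,0,0,0,-10],[0.55,0,0,0,0,0,-10],[0.55,0,0,0,0,0,-10]]';python3 -m creep '[[0.55,0,0,0,0,0,-10],[0.55,0,0,0,0,0,-10],[0.55,0,0,0,0,0,-10],[0.55,0,0,0,0,0,-10],[0.55,0,0,0,0,0,0]]'; python3 - <<'E'
from h import *
delta([447.7,356,80],[180,0,181.3])
crop(grab_frame("side"),160,130,130,100,6,"pics/d.png")
E
```

```text
time_s: 5.75
ee_pos: [525.8, 393.3, 167.1]
ee_rot: [-179.9, 0.1, 91.5]
force: [2.0, 0.1, 0.8]
gripper_width: 40.9
time_s: 6.38
ee_pos: [476.4, 392.5, 167.6]
ee_rot: [179.9, 0.0, 141.9]
force: [0.3, -0.9, -0.4]
gripper_width: 41.1
time_s: 7.0
ee_pos: [476.4, 392.5, 167.6]
ee_rot: [180.0, 0.0, -178.6]
force: [0.5, 0.9, 0.1]
gripper_width: 40.9
t 7.0 tcp [476.4 392.5 167.6] [ 180.     0.  -178.6] w 40.9 F [0.5 0.9 0.1]
 shift tool [ 29.6 -35.8  87.5]
 turn [0.  0.  0.1]
```

View pics/d.png

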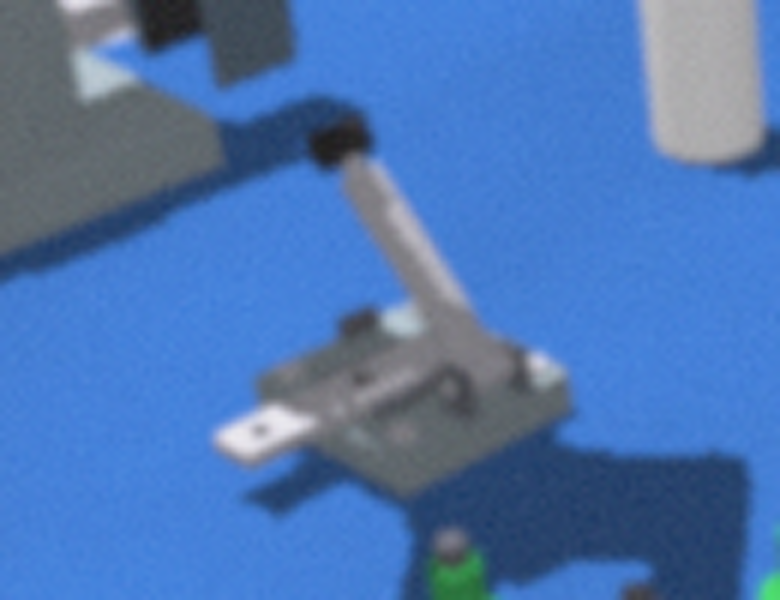

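```bash
python3 -m creep '[[0.55,29.5,-36,0,0,0,0],[0.55,0,0,50,0,0,0],[0.55,0,0,50,0,0,0],[0.55,0,0,50,0,0,0],[0.55,0,0,0,0,0,0]]' 30; python3 - <<'E'
from h import *
delta([447.7,356,17.5],[180,0,181.4])
crop(grab_frame("side"),160,130,130,100,6,"pics/e.png")
E
```

```text
time_s: 7.68
ee_pos: [445.2, 353.9, 14.3]
ee_rot: [-179.7, -0.4, -178.6]
force: [-0.1, -1.0, -0.4]
gripper_width: 41.0
t 7.67 tcp [445.2 353.9  14.3] [-179.7   -0.4 -178.6] w 41.0 F [-0.1 -1.  -0.4]
 shift tool [-2.6  2.  -3.2]
 turn [-0.3 -0.4  0. ]
```

View pics/e.png

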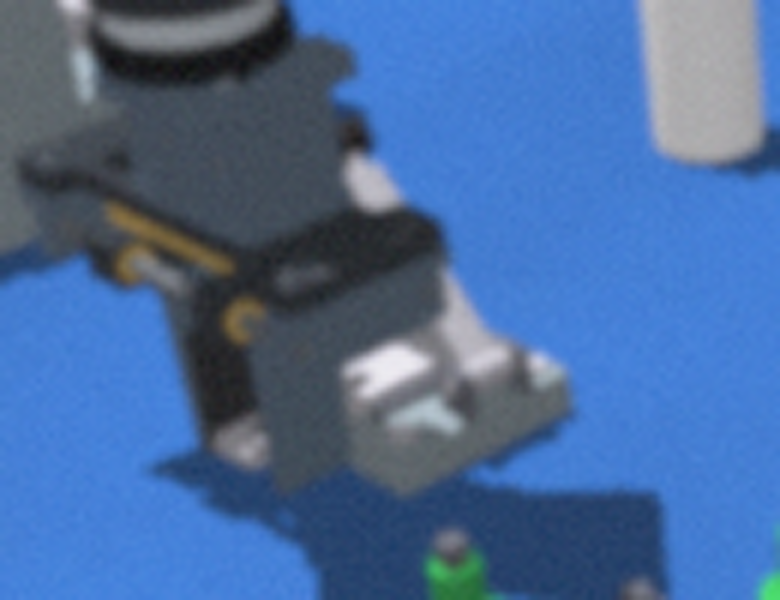

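```bash
python3 -m creep '[[0.55,0,0,0,0,0,0],[0.55,0,0,0,0,0,0]]'; python3 -c "
from h import *
delta([446.7,356,17.5],[180,0,181.4])"
```

```text
time_s: 7.98
ee_pos: [448.7, 356.7, 19.6]
ee_rot: [179.9, 0.2, -178.5]
force: [-0.6, 0.1, -0.7]
gripper_width: 41.1
t 7.97 tcp [448.7 356.7  19.6] [ 179.9    0.2 -178.5] w 41.1 F [-0.6  0.1 -0.7]
 shift tool [ 2.  -0.7  2.1]
 turn [0.1 0.2 0.1]
```

```bash
python3 -m creep '[[0.55,1,0,0,0,0,0],[1,0,0,0,0,0,0],[1,0,0,0,0,0,0],[1,0,0,0,0,0,0],[1,0,0,0,0,0,0]]' 40; python3 -c "
from h import *
delta([446.7,356,17.5],[180,0,181.4])"
```

```text
time_s: 8.6
ee_pos: [446.5, 355.8, 17.5]
ee_rot: [180.0, 0.0, -178.5]
force: [-1.5, 0.3, 3.2]
gripper_width: 23.1
t 8.6 tcp [446.5 355.8  17.5] [ 180.     0.  -178.5] w 23.1 F [-1.5  0.3  3.2]
 shift tool [-0.2  0.2  0. ]
 turn [0.  0.  0.1]
```

```bash
python3 -m creep '[[1,5,0,-0.5,0,0,0],[1,12,0,0,0,0,0],[1,15,0,0,0,0,0],[1,15,0,0,0,0,0],[1,15,0,0,0,0,0]]'; python3 -m creep '[[1,12,0,0,0,0,0],[1,6,0,0,0,0,0],[1,0,0,0,0,0,0]]';  python3 - <<'E'
from h import *
delta(None)
crop(grab_frame("side"),130,130,180,135,4.4,"pics/f.png")
crop(grab_frame("top"),100,180,180,135,4.4,"pics/ft.png")
E
```

```text
time_s: 9.22
ee_pos: [382.9, 353.8, 17.8]
ee_rot: [-180.0, -0.0, -178.4]
force: [0.2, 0.4, -1.2]
gripper_width: 23.9
time_s: 9.6
ee_pos: [366.2, 353.6, 17.9]
ee_rot: [180.0, 0.0, -178.4]
force: [0.3, 0.8, -1.3]
gripper_width: 23.9
t 9.6 tcp [366.2 353.6  17.9] [ 180.     0.  -178.4] w 23.9 F [ 0.3  0.8 -1.3]
```

View pics/f.png

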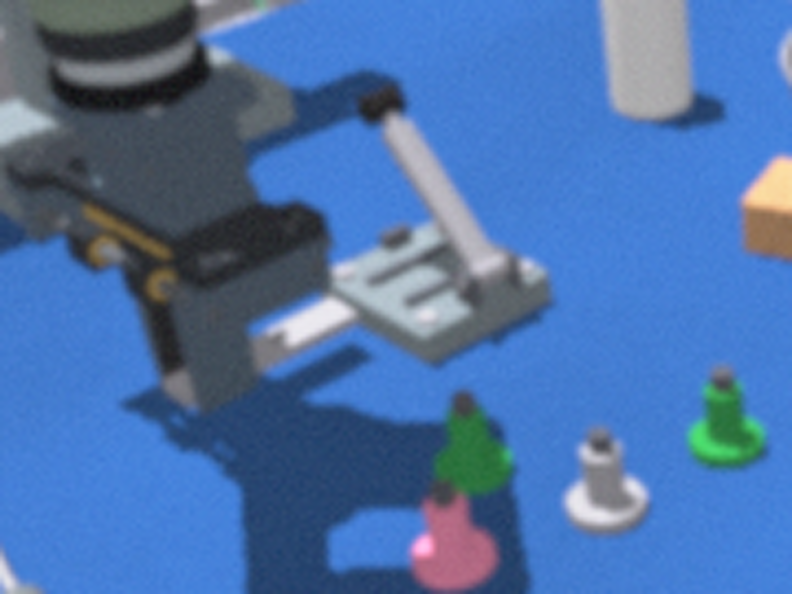

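View pics/ft.png

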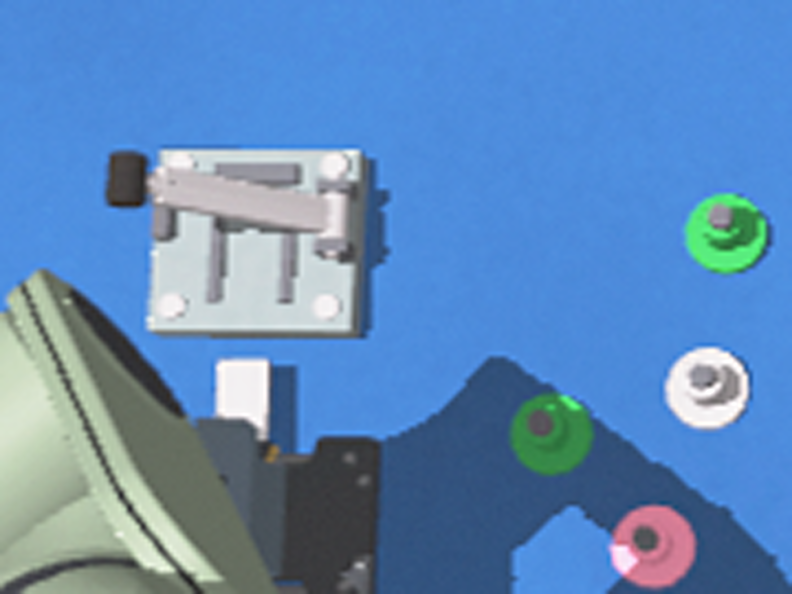

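The strip is out and level, and the bar is still up. Lifting and turning towards the tray's yaw of −3.4°.

```bash
python3 -m creep '[[1,0,0,-20,0,0,0],[1,0,0,-30,0,0,0],[1,0,0,-30,0,0,0],[1,0,0,-20,0,0,0],[1,0,0,0,0,0,5]]'; python3 -m creep '[[1,0,0,0,0,0,0],[1,0,0,0,0,0,0]]'; python3 - <<'E'
from h import *
T=grab_frame("top")
delta([549,16.3,117],[180,0,176.6])
crop(T,100,180,180,135,4.4,"pics/gt.png")
S=grab_frame("side"); crop(S,130,100,180,135,4.4,"pics/g.png")
E
```

```text
time_s: 10.32
ee_pos: [368.0, 354.5, 119.8]
ee_rot: [179.8, 0.2, 176.4]
force: [0.2, -0.6, -1.5]
gripper_width: 23.6
time_s: 10.58
ee_pos: [366.5, 353.3, 117.5]
ee_rot: [-180.0, -0.0, 176.6]
force: [0.3, 0.5, -1.8]
gripper_width: 23.4
t 10.62 tcp [366.5 353.4 117.5] [-180.    -0.   176.6] w 23.8 F [-0.   0.3 -2.5]
 shift tool [-202.3 -325.6    0.5]
 turn [-0. -0. -0.]
```

View pics/g.png

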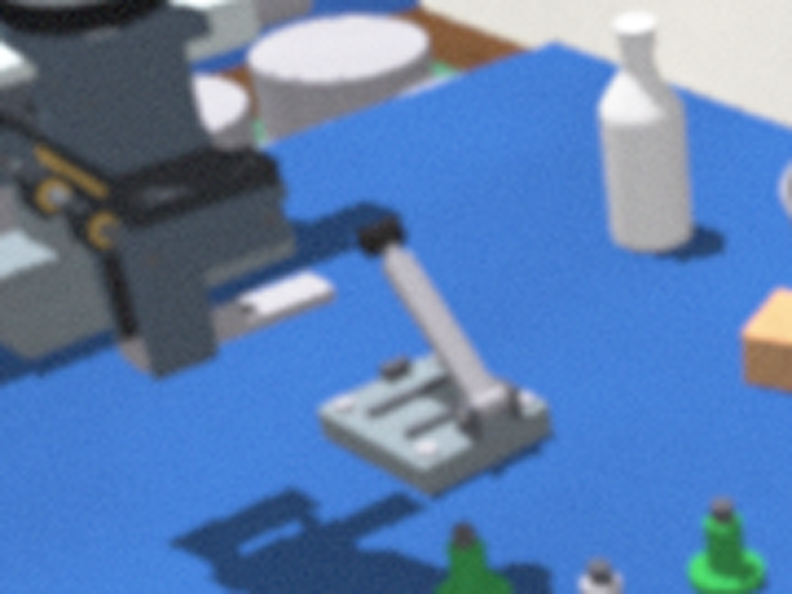

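The strip is held level in the fingers. Carrying it to the tray in 8 even rows.

```bash
python3 -m creep '[[1,-15,-30,0,0,0,0],[1,-28,-45,0,0,0,0],[1,-28,-45,0,0,0,0],[1,-28,-45,0,0,0,0],[1,-28,-45,0,0,0,0]]'; python3 -m creep '[[1,-28,-45,0,0,0,0],[1,-27,-40,0,0,0,0],[1,-20,-30,0,0,0,0],[1,0,0,0,0,0,0],[1,0,0,0,0,0,0]]';python3 - <<'E'
from h import *
delta([549,16.3,40],[180,0,176.6])
T=grab_frame("top");crop(T,280,150,130,110,6,"pics/ht.png")
E
```

```text
time_s: 11.3
ee_pos: [481.3, 134.7, 117.7]
ee_rot: [180.0, 0.0, 176.6]
force: [1.5, 0.3, -2.2]
gripper_width: 23.4
time_s: 11.92
ee_pos: [547.9, 17.3, 117.4]
ee_rot: [180.0, -0.1, 176.5]
force: [0.5, 0.7, -1.5]
gripper_width: 23.7
t 11.93 tcp [547.9  17.3 117.4] [ 1.800e+02 -1.000e-01  1.765e+02] w 23.7 F [ 0.5  0.7 -1.5]
 shift tool [-1.3 -1.  77.4]
 turn [ 0.  -0.1 -0.1]
```

View pics/ht.png

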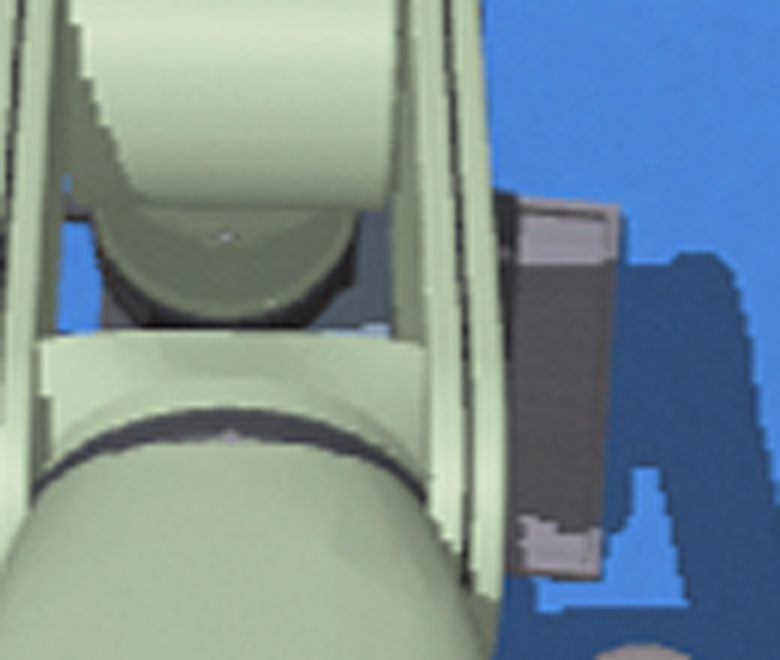

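Top view is blocked by the arm, so I'll lower and check from the side.

```bash
python3 -m creep '[[1,-1,-1,20,0,0,0],[1,0,0,35,0,0,0],[1,0,0,22,0,0,0],[1,0,0,0,0,0,0],[1,0,0,0,0,0,0]]';python3 - <<'E'
from h import *
delta([549,16.3,5],[180,0,176.6])
S=grab_frame("side");crop(S,280,170,160,120,5,"pics/i.png")
E
```

```text
time_s: 12.6
ee_pos: [550.0, 16.6, 41.8]
ee_rot: [180.0, 0.1, 176.6]
force: [0.0, 0.0, -2.0]
gripper_width: 23.2
t 12.6 tcp [550.   16.6  41.8] [1.800e+02 1.000e-01 1.766e+02] w 23.2 F [ 0.  0. -2.]
 shift tool [ 1.  -0.4 36.8]
 turn [0.  0.1 0. ]
```

View pics/i.png

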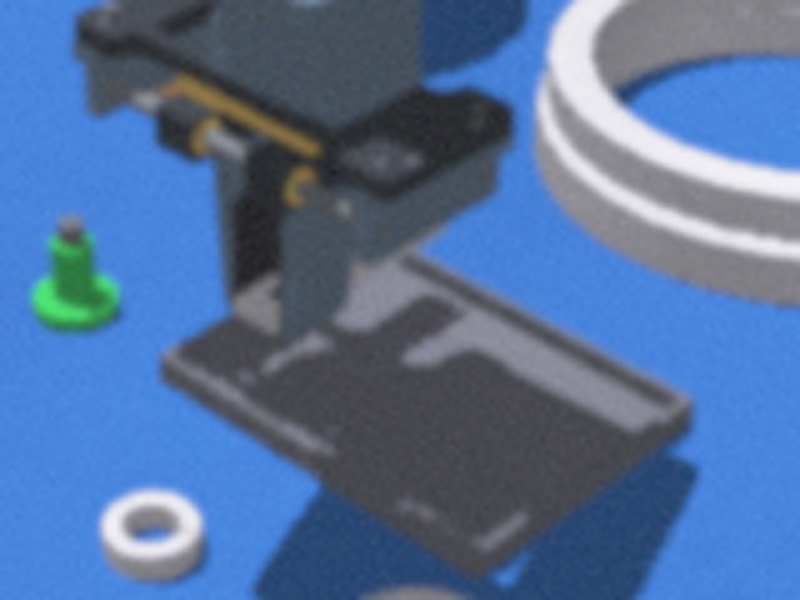

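```bash
python3 -m creep '[[1,0,0,15,0,0,0],[1,0,0,13,0,0,0],[1,0,0,5,0,0,0],[1,0,0,2.5,0,0,0],[1,0,0,0.5,0,0,0]]'; python3 -m creep '[[1,0,0,0,0,0,0],[1,0,0,0,0,0,0]]';python3 - <<'E'
from h import *
delta([549,16.3,5],[180,0,176.6])
S=grab_frame("side");crop(S,280,170,160,120,5,"pics/j.png")
E
```

```text
time_s: 13.28
ee_pos: [549.6, 15.9, 4.7]
ee_rot: [180.0, 0.0, 176.5]
force: [0.0, 0.5, -1.5]
gripper_width: 23.7
time_s: 13.52
ee_pos: [549.7, 15.9, 5.1]
ee_rot: [180.0, 0.0, 176.5]
force: [0.4, 0.1, -2.5]
gripper_width: 23.6
t 13.53 tcp [549.7  15.9   5.1] [180.    0.  176.5] w 23.6 F [ 0.4  0.1 -2.5]
 shift tool [0.7 0.3 0.1]
 turn [ 0.   0.  -0.1]
```

View pics/j.png

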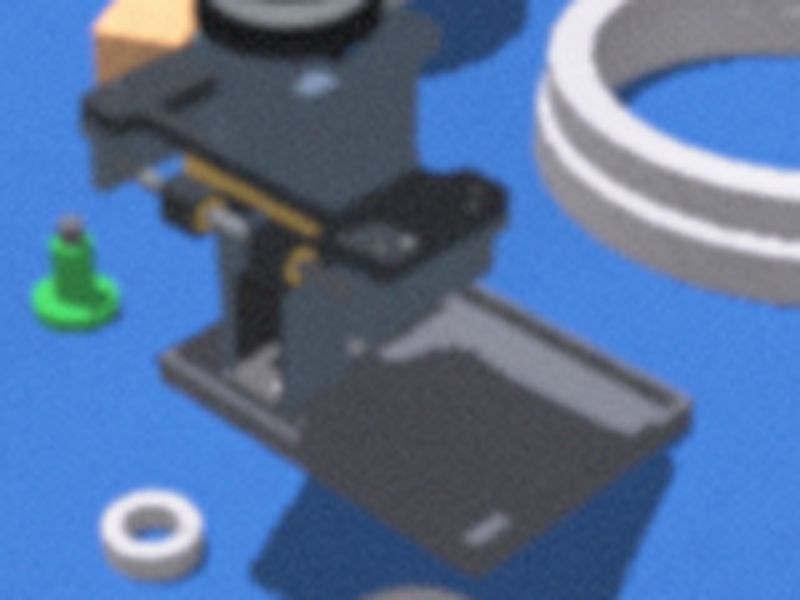

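The strip is inside the tray. Releasing and rising.

```bash
python3 -m creep '[[0.62,0,0,0,0,0,0],[0.62,0,0,0,0,0,0],[0.62,0,0,0,0,0,0],[0.62,0,0,-10,0,0,0],[0.62,0,0,-25,0,0,0]]' 15; python3 -m creep '[[0.2,0,-20,-40,0,0,0],[0.2,50,-40,-25,0,0,0],[0.2,50,-40,0,0,0,0],[0.2,0,-30,0,0,0,0],[0.2,0,0,0,0,0,0]]';python3 - <<'E'
from h import *
delta([447.8,-138.5,100],[180,0,176.6])
S=grab_frame("side");crop(S,280,170,160,120,5,"pics/k.png")
T=grab_frame("top");crop(T,280,150,130,130,4.6,"pics/kt.png")
E
```

```text
time_s: 14.2
ee_pos: [548.7, 15.9, 39.8]
ee_rot: [-180.0, -0.1, 176.5]
force: [-0.2, 0.3, -0.5]
gripper_width: 35.0
time_s: 14.82
ee_pos: [447.9, -104.9, 103.6]
ee_rot: [-180.0, 0.1, 176.4]
force: [-0.4, -0.0, -1.0]
gripper_width: 73.1
t 14.82 tcp [ 447.9 -104.9  103.6] [-1.800e+02  1.000e-01  1.764e+02] w 73.1 F [-0.4 -0.  -1. ]
 shift tool [ -2.1 -33.5   3.6]
 turn [-0.   0.1 -0.2]
```

View pics/k.png

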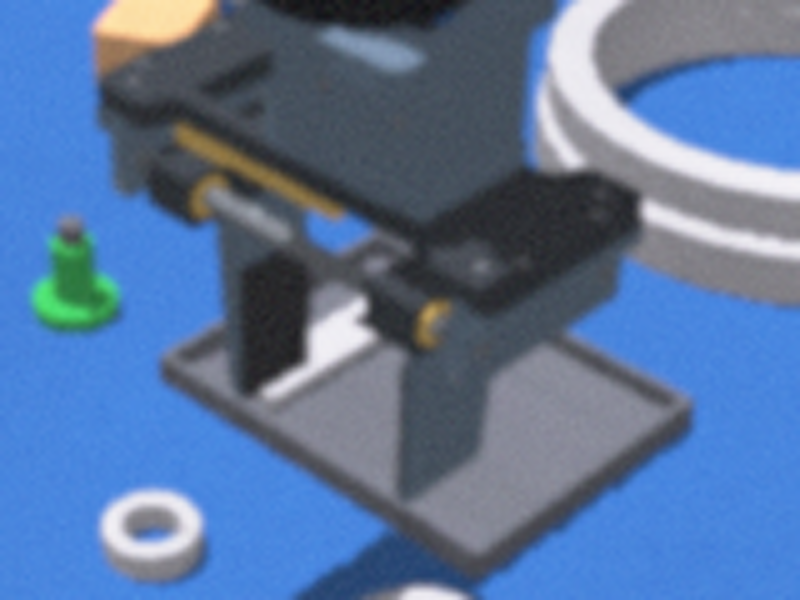

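View pics/kt.png

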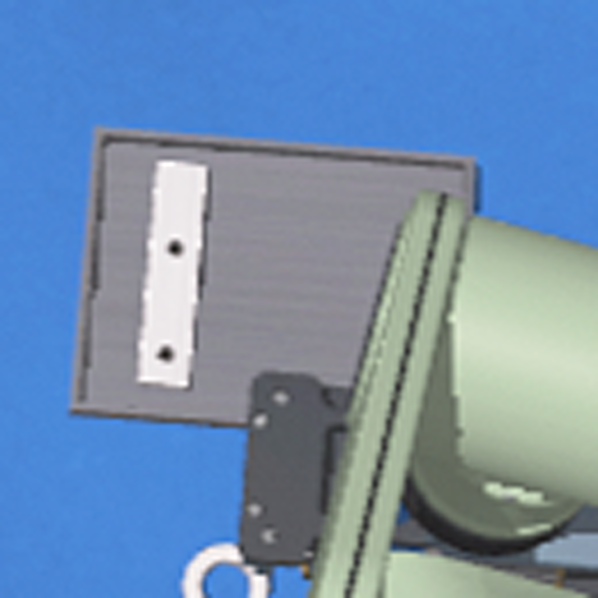

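The strip lies flat in the tray's left part. Next the large ring: open to 80 mm, go over it and down.

```bash
python3 -m creep '[[0.12,-2,-20,0,0,0,0],[0.12,0,-13.5,0,0,0,0],[0.12,0,0,20,0,0,0],[0.12,0,0,25,0,0,0],[0.12,0,0,20,0,0,0]]' 30; python3 -m creep '[[0.12,0,0,0,0,0,0],[0.12,0,0,0,0,0,0],[0.12,0,0,0,0,0,0]]';python3 - <<'E'
from h import *
delta([447.8,-138.5,4],[180,0,176.6])
S=grab_frame("side");crop(S,300,230,130,100,6,"pics/l.png")
E
```

```text
time_s: 15.55
ee_pos: [447.9, -136.6, 36.7]
ee_rot: [180.0, -0.0, 176.6]
force: [-0.0, 0.2, 0.1]
gripper_width: 80.3
time_s: 15.92
ee_pos: [448.6, -137.3, 38.4]
ee_rot: [-180.0, 0.1, 176.6]
force: [-0.1, -1.2, 0.3]
gripper_width: 80.2
t 15.93 tcp [ 448.6 -137.3   38.4] [-1.800e+02  1.000e-01  1.766e+02] w 80.2 F [-0.1 -1.2  0.3]
 shift tool [ 0.8 -1.3 34.4]
 turn [-0.   0.1 -0. ]
```

View pics/l.png

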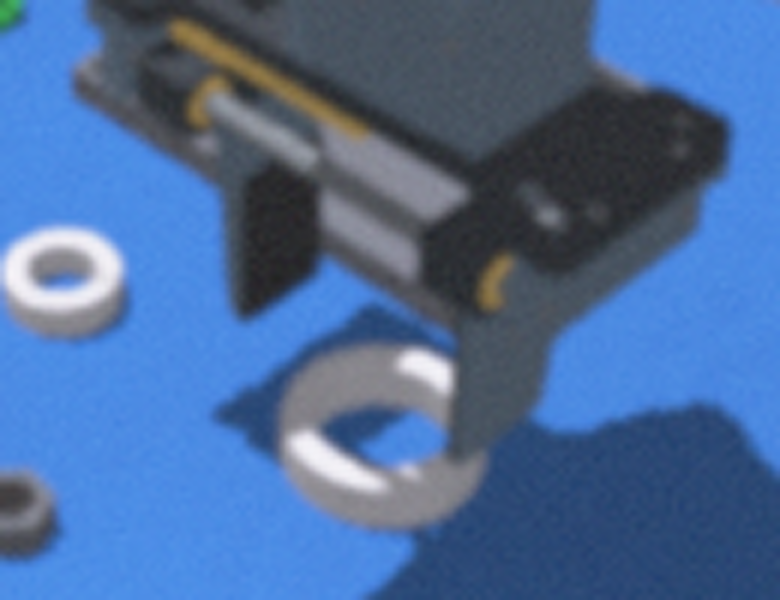

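The fingers are aligned over the ring. Lowering to z of about 4 and closing.

```bash
python3 -m creep '[[0.12,0.5,-1.3,12,0,0,0],[0.12,0,0,12,0,0,0],[0.12,0,0,6,0,0,0],[0.12,0,0,4,0,0,0],[0.12,0,0,0,0,0,0]]'; python3 -m creep '[[1,0,0,0,0,0,0],[1,0,0,0,0,0,0],[1,0,0,0,0,0,0],[1,0,0,0,0,0,0],[1,0,0,0,0,0,0]]' 30; python3 -m creep '[[1,0,0,-10,0,0,0],[1,0,0,-25,0,0,0],[1,0,0,-35,0,0,0],[1,0,0,-25,0,0,0],[1,0,0,0,0,0,0]]'; python3 - <<'E'
from h import *
delta([578.5-1.7,-35.5-28,100],[180,0,176.6])
E
```

```text
time_s: 16.6
ee_pos: [447.1, -138.4, 3.2]
ee_rot: [180.0, -0.0, 176.5]
force: [-0.4, -0.2, 0.7]
gripper_width: 80.1
time_s: 17.23
ee_pos: [447.5, -138.6, 3.8]
ee_rot: [-180.0, 0.0, 176.5]
force: [-0.4, -0.9, 2.5]
gripper_width: 63.6
time_s: 17.85
ee_pos: [448.2, -138.7, 100.2]
ee_rot: [-180.0, 0.2, 176.5]
force: [0.1, -0.2, -2.4]
gripper_width: 63.5
t 17.85 tcp [ 448.2 -138.7  100.2] [-180.     0.2  176.5] w 63.5 F [ 0.1 -0.2 -2.4]
 shift tool [-123.8   82.8    0.6]
 turn [-0.   0.2 -0.1]
```

```bash
python3 -m creep '[[1,-20,13,0,0,0,0],[1,-30,20,0,0,0,0],[1,-35,25,0,0,0,0],[1,-25,17,0,0,0,0],[1,-14,8,0,0,0,0]]'; python3 -m creep '[[1,0,0,25,0,0,0],[1,0,0,25,0,0,0],[1,0,0,15,0,0,0],[1,0,0,0,0,0,0],[1,0,0,0,0,0,0]]'; python3 - <<'E'
from h import *
delta([578.5-1.7,-35.5-28,9],[180,0,176.6])
S=grab_frame("side");crop(S,280,170,160,120,5,"pics/m.png")
E
```

```text
time_s: 18.48
ee_pos: [577.1, -61.3, 96.7]
ee_rot: [180.0, -0.1, 176.6]
force: [-0.8, 0.0, -2.5]
gripper_width: 64.0
time_s: 19.1
ee_pos: [576.6, -63.2, 34.2]
ee_rot: [-180.0, 0.1, 176.5]
force: [-0.3, -0.1, -2.5]
gripper_width: 64.1
t 19.1 tcp [576.6 -63.2  34.2] [-1.800e+02  1.000e-01  1.765e+02] w 64.1 F [-0.3 -0.1 -2.5]
 shift tool [-0.2 -0.3 25.2]
 turn [-0.   0.1 -0.1]
```

View pics/m.png

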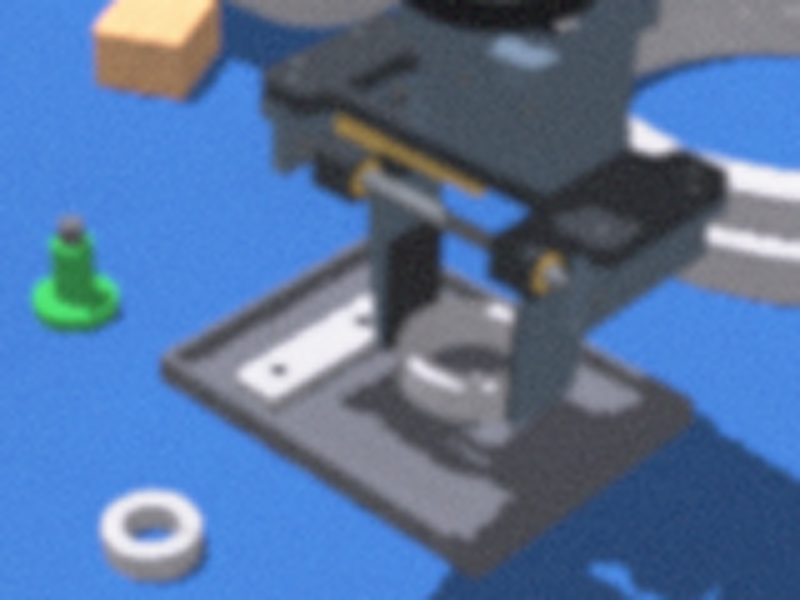

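```bash
python3 -m creep '[[1,0,0,10,0,0,0],[1,0,0,8,0,0,0],[1,0,0,4.5,0,0,0],[1,0,0,2.5,0,0,0],[1,0,0,0,0,0,0]]'; python3 -m creep '[[1,0,0,0,0,0,0],[0.17,0,0,0,0,0,0],[0.17,0,0,0,0,0,0],[0.17,0,0,0,0,0,0],[0.17,0,0,0,0,0,0]]';  python3 -m creep '[[0.17,0,0,-10,0,0,0],[0.17,0,0,-25,0,0,0],[0.17,0,0,-30,0,0,0],[0.17,0,0,-25,0,0,0],[0.17,0,0,0,0,0,0]]'; python3 - <<'E'
from h import *
delta([433.5,-14,100],[180,0,176.6])
E
```

```text
time_s: 19.77
ee_pos: [575.9, -63.0, 8.4]
ee_rot: [180.0, -0.0, 176.5]
force: [-0.4, -0.3, -2.6]
gripper_width: 63.5
time_s: 20.4
ee_pos: [576.1, -63.1, 8.7]
ee_rot: [180.0, 0.0, 176.5]
force: [-0.2, 0.1, -0.1]
gripper_width: 75.8
time_s: 21.02
ee_pos: [577.6, -63.3, 101.1]
ee_rot: [-180.0, 0.3, 176.5]
force: [-0.0, 0.2, -0.1]
gripper_width: 75.7
t 21.02 tcp [577.6 -63.3 101.1] [-180.     0.3  176.5] w 75.7 F [-0.   0.2 -0.1]
 shift tool [146.8  40.5   0.3]
 turn [-0.   0.3 -0.1]
```

```bash
python3 -m creep '[[0.39,40,12,0,0,0,0],[0.39,50,14,0,0,0,0],[0.39,40,10,0,0,0,0],[0.39,17,4.5,25,0,0,0],[0.39,0,0,30,0,0,0]]'; python3 -m creep '[[0.39,0,0,5,0,0,0],[0.39,0,0,0,0,0,0],[0.39,0,0,0,0,0,0]]';python3 - <<'E'
from h import *
delta([433.5,-14,4],[180,0,176.6])
S=grab_frame("side");crop(S,250,220,110,90,6,"pics/n.png")
T=grab_frame("top");crop(T,280,150,130,130,4.6,"pics/nt.png")
E
```

```text
time_s: 21.65
ee_pos: [429.9, -13.3, 42.9]
ee_rot: [180.0, -0.0, 176.6]
force: [0.3, 0.3, 0.0]
gripper_width: 55.2
time_s: 22.02
ee_pos: [432.6, -13.9, 39.2]
ee_rot: [180.0, 0.1, 176.5]
force: [-0.4, -0.8, -0.1]
gripper_width: 55.5
t 22.02 tcp [432.6 -13.9  39.2] [1.800e+02 1.000e-01 1.765e+02] w 55.5 F [-0.4 -0.8 -0.1]
 shift tool [-0.8 -0.1 35.2]
 turn [ 0.   0.1 -0.1]
```

View pics/n.png

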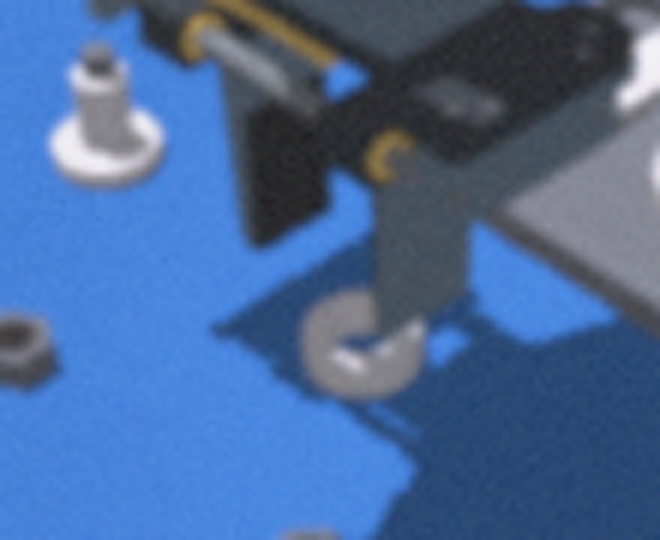

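View pics/nt.png

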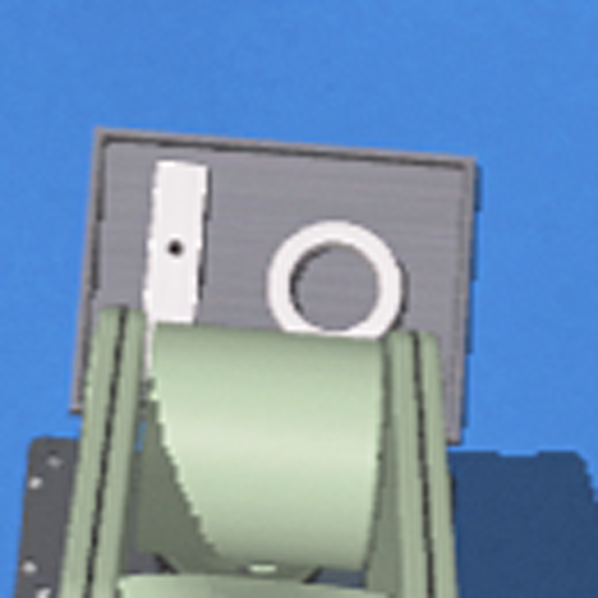

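The large ring lies flat beside the strip, and the gripper is over the small ring. Lowering and closing.

```bash
python3 -m creep '[[0.39,-0.5,0,12,0,0,0],[0.39,0,0,12,0,0,0],[0.39,0,0,7,0,0,0],[0.39,0,0,4,0,0,0],[0.39,0,0,0,0,0,0]]'; python3 -m creep '[[1,0,0,0,0,0,0],[1,0,0,0,0,0,0],[1,0,0,0,0,0,0],[1,0,0,0,0,0,0],[1,0,0,0,0,0,0]]' 25; python3 -m creep '[[1,0,0,-10,0,0,0],[1,0,0,-25,0,0,0],[1,0,0,-35,0,0,0],[1,0,0,-25,0,0,0],[1,0,0,0,0,0,0]]'; python3 - <<'E'
from h import *
delta([467,-352,100],[180,0,176.6])
E
```

```text
time_s: 22.75
ee_pos: [432.0, -13.8, 3.2]
ee_rot: [180.0, -0.0, 176.5]
force: [-0.7, 0.5, 0.5]
gripper_width: 55.5
time_s: 23.38
ee_pos: [432.4, -13.8, 3.8]
ee_rot: [180.0, 0.0, 176.5]
force: [0.1, 0.4, 2.6]
gripper_width: 38.7
time_s: 24.0
ee_pos: [433.5, -13.8, 100.4]
ee_rot: [180.0, 0.3, 176.5]
force: [-0.3, 0.2, -0.2]
gripper_width: 38.5
t 24.0 tcp [433.5 -13.8 100.4] [180.    0.3 176.5] w 38.5 F [-0.3  0.2 -0.2]
 shift tool [ -53.8 -335.5    0.6]
 turn [ 0.   0.3 -0.1]
```

```bash
python3 -m creep '[[1,-3,-30,0,0,0,0],[1,-8,-45,0,0,0,0],[1,-8,-50,0,0,0,0],[1,-8,-50,0,0,0,0],[1,-8,-50,0,0,0,0]]'; python3 -m creep '[[1,-8,-50,0,0,0,0],[1,-7,-40,0,0,0,0],[1,-4,-20,30,0,0,0],[1,0,0,30,0,0,0],[1,0,0,5,0,0,0]]'; python3 -m creep '[[1,0,0,0,0,0,0],[1,0,0,0,0,0,0]]';python3 - <<'E'
from h import *
delta([467,-352,8],[180,0,176.6])
S=grab_frame("side");crop(S,380,260,160,130,5,"pics/o.png")
E
```

```text
time_s: 24.62
ee_pos: [452.7, -241.7, 97.2]
ee_rot: [179.9, -0.1, 176.5]
force: [0.5, 0.8, -0.6]
gripper_width: 38.6
time_s: 25.25
ee_pos: [463.6, -350.0, 30.2]
ee_rot: [179.7, -0.4, 176.5]
force: [-0.1, -0.5, -0.6]
gripper_width: 38.5
time_s: 25.5
ee_pos: [466.6, -351.6, 34.6]
ee_rot: [-179.9, 0.1, 176.6]
force: [0.3, 0.1, -0.4]
gripper_width: 38.8
t 25.5 tcp [ 466.6 -351.6   34.6] [-1.799e+02  1.000e-01  1.766e+02] w 38.8 F [ 0.3  0.1 -0.4]
 shift tool [-0.4 -0.3 26.6]
 turn [-0.1  0.1 -0. ]
```

View pics/o.png

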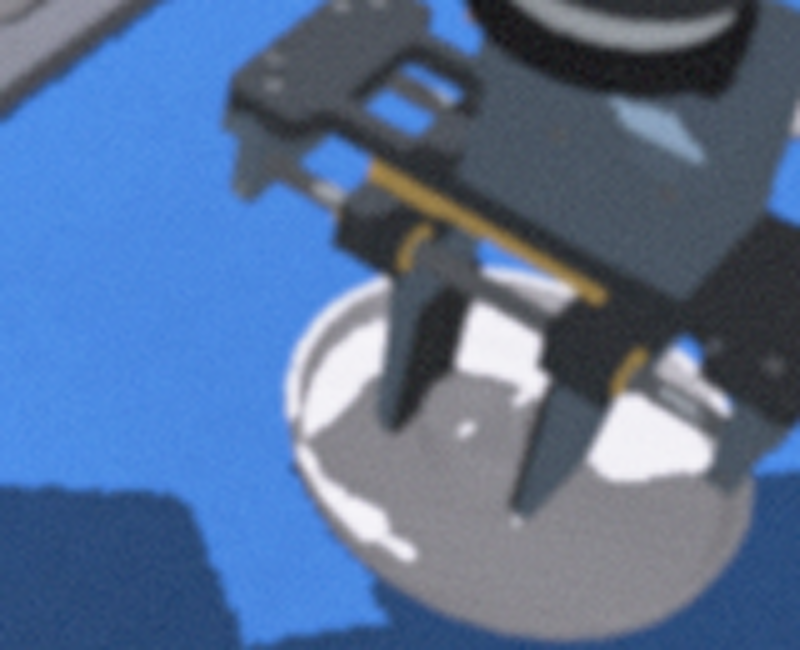

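A faint ring is visible between the fingers at about (465,420), against the shaded pan. Lowering, releasing and rising.

```bash
python3 -m creep '[[1,0,0,10,0,0,0],[1,0,0,9,0,0,0],[1,0,0,5,0,0,0],[1,0,0,2.5,0,0,0],[1,0,0,0,0,0,0]]'; python3 -m creep '[[1,0,0,0,0,0,0],[0.45,0,0,0,0,0,0],[0.45,0,0,0,0,0,0],[0.45,0,0,0,0,0,0],[0.45,0,0,0,0,0,0]]';  python3 -m creep '[[0.45,0,0,-10,0,0,0],[0.45,0,0,-25,0,0,0],[0.45,0,0,-30,0,0,0],[0.45,0,40,-25,0,0,0],[0.45,0,50,0,0,0,0]]'; python3 -m creep '[[0.45,0,50,0,0,0,0],[0.45,0,50,0,0,0,0],[0.45,0,50,0,0,0,0],[0.45,0,0,0,0,0,0]]'; python3 - <<'E'
from h import *
delta([451,133,100],[180,0,176.6])
S=grab_frame("side");crop(S,380,260,160,130,5,"pics/p.png")
T=grab_frame("top");crop(T,200,150,340,180,2.3,"pics/pt.png")
E
```

```text
time_s: 26.18
ee_pos: [466.0, -351.5, 7.0]
ee_rot: [-180.0, 0.0, 176.5]
force: [-0.6, 0.3, -0.6]
gripper_width: 38.7
time_s: 26.8
ee_pos: [465.9, -351.5, 7.1]
ee_rot: [180.0, 0.0, 176.5]
force: [0.1, -0.1, -0.2]
gripper_width: 50.4
time_s: 27.42
ee_pos: [473.0, -262.3, 100.0]
ee_rot: [-179.8, 0.3, 176.4]
force: [0.6, -0.3, -0.0]
gripper_width: 49.9
time_s: 27.92
ee_pos: [480.4, -109.3, 97.8]
ee_rot: [180.0, 0.0, 176.8]
force: [1.0, -0.5, -0.3]
gripper_width: 50.4
t 27.93 tcp [ 480.4 -109.3   97.8] [180.    0.  176.8] w 50.4 F [ 1.  -0.5 -0.3]
 shift tool [ 42.8 240.3  -2.1]
 turn [0.  0.  0.2]
```

View pics/p.png

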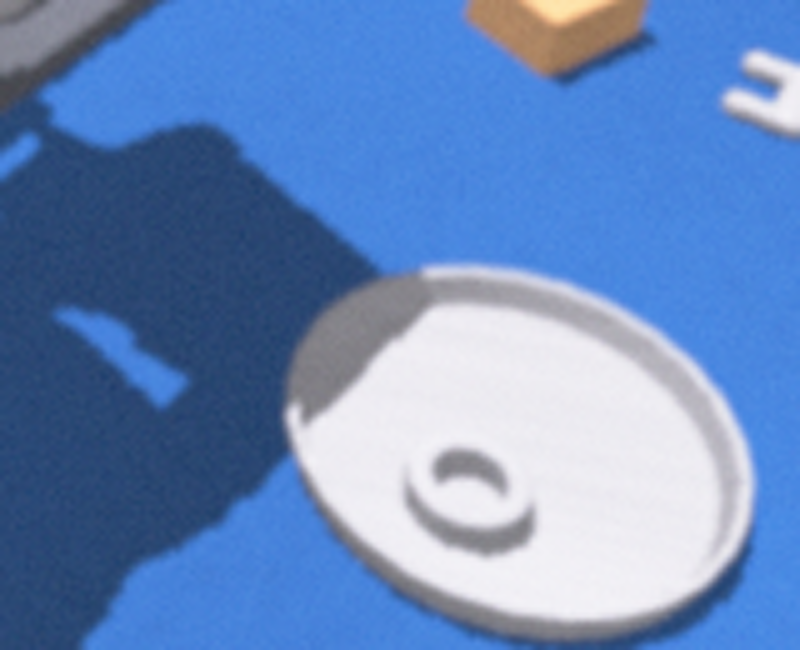

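View pics/pt.png

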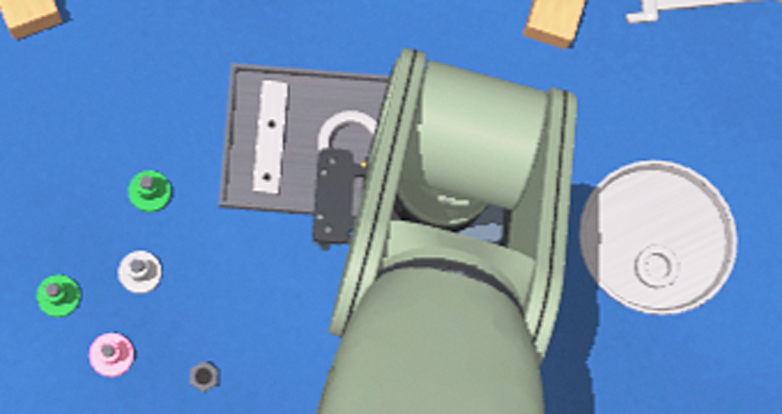

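The small ring lies flat in the pan. Next the stud: approach and hover.

```bash
python3 -m creep '[[0.5,6,45,0,0,0,0],[0.5,9,50,0,0,0,0],[0.5,9,50,0,0,0,0],[0.5,9,50,0,0,0,0],[0.5,9,45,0,0,0,0]]'; python3 -m creep '[[0.5,1,0.5,0,0,0,0],[0.5,0,0,20,0,0,0],[0.5,0,0,12,0,0,0],[0.5,0,0,0,0,0,0],[0.5,0,0,0,0,0,0]]';python3 - <<'E'
from h import *
delta([450.8,133,12],[180,0,176.6])
S=grab_frame("side");crop(S,200,170,130,110,5.5,"pics/q.png")
E
```

```text
time_s: 28.65
ee_pos: [453.7, 130.6, 97.5]
ee_rot: [180.0, 0.1, 176.4]
force: [-0.0, -0.5, -0.0]
gripper_width: 45.5
time_s: 29.28
ee_pos: [452.5, 130.2, 65.4]
ee_rot: [180.0, 0.0, 176.5]
force: [0.5, 0.3, -0.0]
gripper_width: 45.5
t 29.27 tcp [452.5 130.2  65.4] [180.    0.  176.5] w 45.5 F [ 0.5  0.3 -0. ]
 shift tool [ 1.9  2.7 53.4]
 turn [ 0.   0.  -0.1]
```

View pics/q.png

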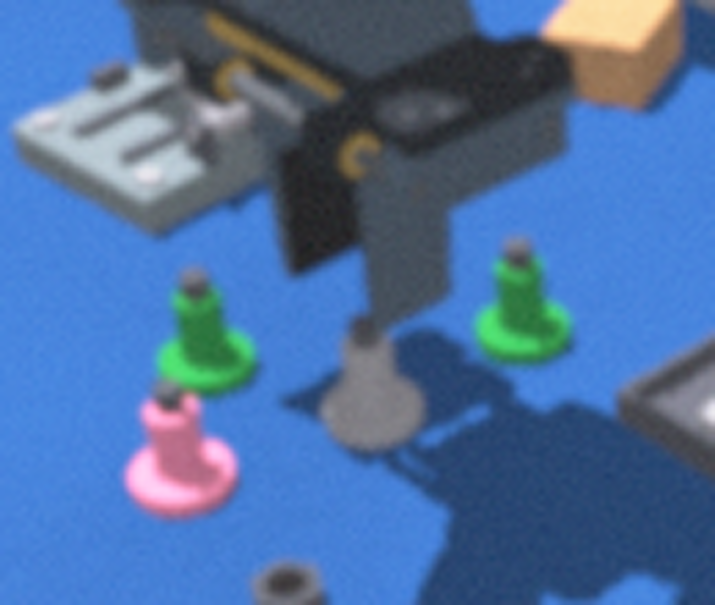

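The fingers hover either side of the white stud. Lowering with the small correction, then closing and lifting.

```bash
python3 -m creep '[[0.5,1.8,2.7,15,0,0,0],[0.5,0,0,18,0,0,0],[0.5,0,0,14,0,0,0],[0.5,0,0,6.5,0,0,0],[0.5,0,0,0,0,0,0]]'; python3 -m creep '[[0.5,0,0,0,0,0,0],[1,0,0,0,0,0,0],[1,0,0,0,0,0,0],[1,0,0,0,0,0,0],[1,0,0,0,0,0,0]]' 30; python3 -m creep '[[1,0,0,0,0,0,0],[1,0,0,-10,0,0,0],[1,0,0,-25,0,0,0],[1,0,0,-35,0,0,0],[1,0,0,-25,0,0,0]]';python3 -m creep '[[1,0,0,-10,0,0,0],[1,0,0,0,0,0,0]]'; python3 - <<'E'
from h import *
delta([523,-352,120],[180,0,176.6])
S=grab_frame("side");crop(S,200,140,130,110,5.5,"pics/r.png")
E
```

```text
time_s: 29.95
ee_pos: [450.3, 133.6, 11.4]
ee_rot: [-180.0, -0.0, 176.5]
force: [-1.1, -0.5, 0.5]
gripper_width: 45.4
time_s: 30.58
ee_pos: [450.4, 133.6, 11.8]
ee_rot: [180.0, 0.0, 176.5]
force: [-0.6, 0.2, 1.6]
gripper_width: 19.1
time_s: 31.2
ee_pos: [450.5, 133.7, 108.3]
ee_rot: [180.0, 0.1, 176.5]
force: [-0.1, 0.4, -1.3]
gripper_width: 19.4
time_s: 31.45
ee_pos: [450.3, 133.6, 116.8]
ee_rot: [180.0, 0.0, 176.5]
force: [-0.1, -0.4, -2.3]
gripper_width: 19.6
t 31.45 tcp [450.3 133.6 116.8] [180.    0.  176.5] w 19.6 F [-0.1 -0.4 -2.3]
 shift tool [-101.8 -480.3   -3.3]
 turn [ 0.   0.  -0.1]
```

View pics/r.png

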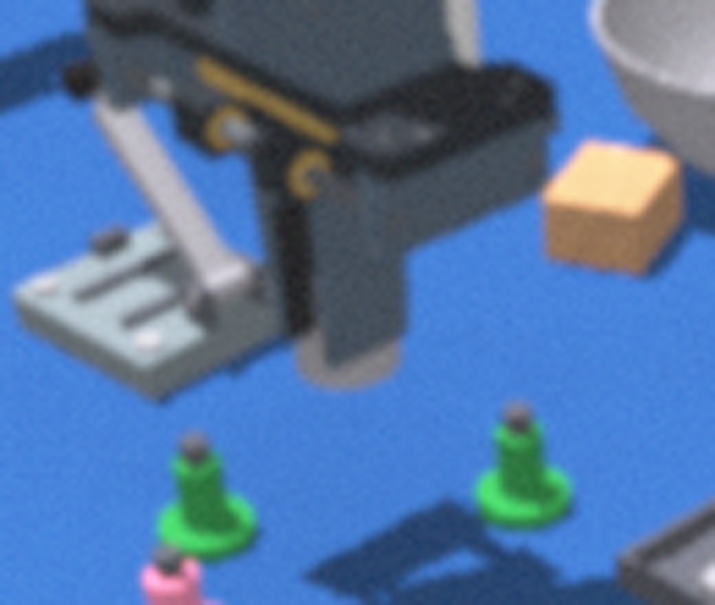

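The stud is gripped upright. Carrying it to the pan.

```bash
python3 -m creep '[[1,-5,-25,0,0,0,0],[1,-10,-45,0,0,0,0],[1,-10,-50,0,0,0,0],[1,-10,-50,0,0,0,0],[1,-10,-50,0,0,0,0]]'; python3 -m creep '[[1,-10,-50,0,0,0,0],[1,-10,-50,0,0,0,0],[1,-10,-50,0,0,0,0],[1,-10,-50,0,0,0,0],[1,-10,-40,0,0,0,0]]';python3 -m creep '[[1,-6.8,-20.3,0,0,0,0],[1,0,0,20,0,0,0],[1,0,0,30,0,0,0],[1,0,0,18,0,0,0],[1,0,0,0,0,0,0]]'; python3 -m creep '[[1,0,0,0,0,0,0],[1,0,0,0,0,0,0]]';python3 - <<'E'
from h import *
delta([523,-352,16],[180,0,176.6])
S=grab_frame("side");crop(S,400,240,160,140,5,"pics/s.png")
E
```

```text
time_s: 32.12
ee_pos: [481.2, -90.1, 115.1]
ee_rot: [180.0, -0.2, 176.5]
force: [1.1, -0.1, -0.6]
gripper_width: 19.2
time_s: 32.75
ee_pos: [516.6, -332.9, 114.5]
ee_rot: [179.9, -0.2, 176.5]
force: [0.9, -0.1, -1.4]
gripper_width: 19.4
time_s: 33.38
ee_pos: [521.7, -351.0, 46.2]
ee_rot: [179.8, -0.2, 176.6]
force: [-0.2, 0.5, 0.4]
gripper_width: 19.0
time_s: 33.62
ee_pos: [523.7, -352.4, 49.7]
ee_rot: [-179.9, 0.1, 176.6]
force: [0.0, -0.3, -1.5]
gripper_width: 19.2
t 33.62 tcp [ 523.7 -352.4   49.7] [-1.799e+02  1.000e-01  1.766e+02] w 19.2 F [ 0.  -0.3 -1.5]
 shift tool [ 0.8  0.4 33.7]
 turn [-0.1  0.1 -0. ]
```

View pics/s.png

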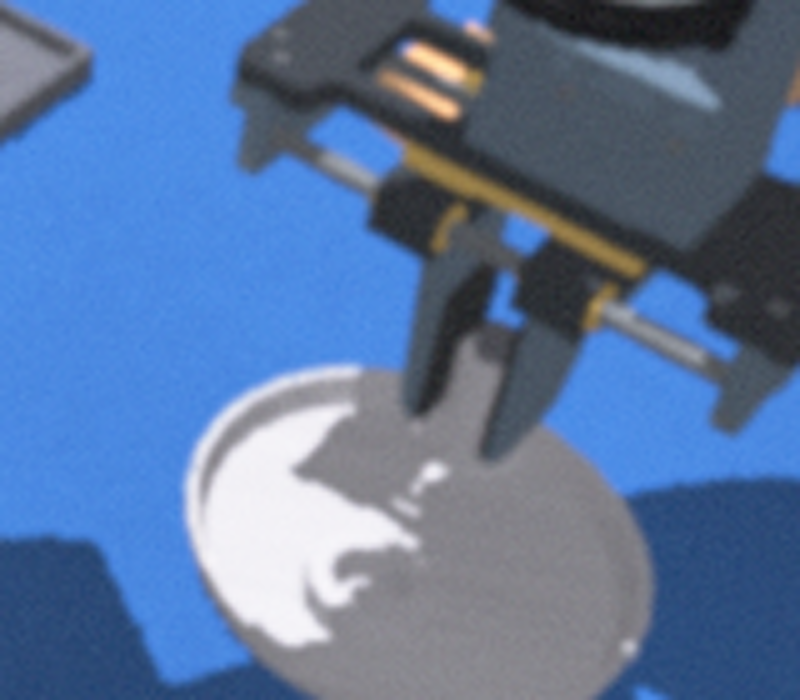

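```bash
python3 -m creep '[[1,0,0,13,0,0,0],[1,0,0,12,0,0,0],[1,0,0,6,0,0,0],[1,0,0,2.5,0,0,0],[1,0,0,0,0,0,0]]'; python3 -m creep '[[1,0,0,0.5,0,0,0],[1,0,0,0,0,0,0]]'; python3 - <<'E'
from h import *
delta([523,-352,14.8],[180,0,176.6])
E
```

```text
time_s: 34.3
ee_pos: [523.1, -352.1, 15.1]
ee_rot: [-180.0, 0.0, 176.5]
force: [0.5, -1.0, -2.0]
gripper_width: 19.6
time_s: 34.55
ee_pos: [523.3, -352.2, 14.8]
ee_rot: [-180.0, 0.1, 176.5]
force: [-0.3, -0.3, -0.3]
gripper_width: 19.1
t 34.55 tcp [ 523.3 -352.2   14.8] [-1.800e+02  1.000e-01  1.765e+02] w 19.1 F [-0.3 -0.3 -0.3]
 shift tool [ 0.4  0.2 -0. ]
 turn [-0.   0.1 -0.1]
```

The stud is seated (the load came off the wrist). Releasing, rising straight up and moving aside.

```bash
python3 -m creep '[[0.55,0,0,0,0,0,0],[0.55,0,0,0,0,0,0],[0.55,0,0,0,0,0,0],[0.55,0,0,0,0,0,0],[0.55,0,0,-10,0,0,0]]'; python3 -m creep '[[0.55,0,0,-25,0,0,0],[0.55,0,0,-40,0,0,0],[0.55,0,0,-50,0,0,0],[0.55,40,0,-30,0,0,0],[0.55,50,0,0,0,0,0]]';  python3 -m creep '[[0.55,30,50,0,0,0,0],[0.55,0,50,0,0,0,0],[0.55,0,50,0,0,0,0],[0.55,0,50,0,0,0,0],[0.55,0,0,0,0,0,0]]';python3 - <<'E'
from h import *
delta(None)
S=grab_frame("side");cv2.imwrite("pics/u.png",S["frame"][:,:,::-1])
T=grab_frame("top");crop(T,110,150,430,180,1.85,"pics/ut.png");crop(T,430,200,110,100,6,"pics/ut2.png")
E
```

```text
time_s: 35.17
ee_pos: [522.4, -351.6, 24.1]
ee_rot: [179.9, -0.1, 176.5]
force: [-0.3, 0.4, 0.2]
gripper_width: 40.8
time_s: 35.8
ee_pos: [434.2, -347.8, 173.2]
ee_rot: [-179.7, 0.4, 176.6]
force: [-0.4, -1.7, -0.0]
gripper_width: 41.0
time_s: 36.42
ee_pos: [415.0, -142.7, 170.4]
ee_rot: [180.0, 0.1, 176.8]
force: [0.4, -1.0, -0.2]
gripper_width: 41.1
t 36.42 tcp [ 415.  -142.7  170.4] [1.800e+02 1.000e-01 1.768e+02] w 41.1 F [ 0.4 -1.  -0.2]
```

View pics/u.png

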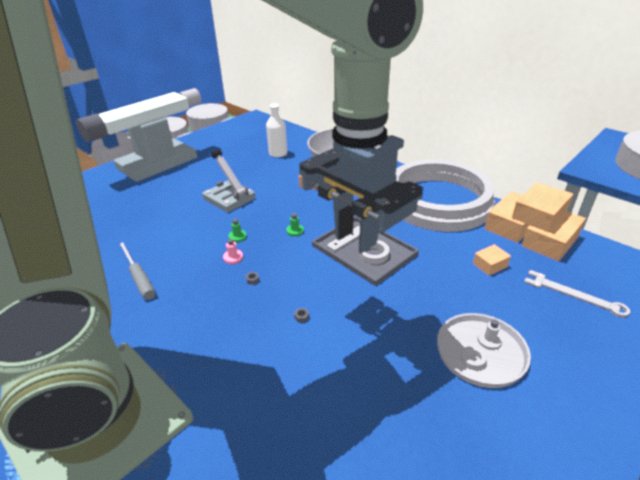

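View pics/ut.png

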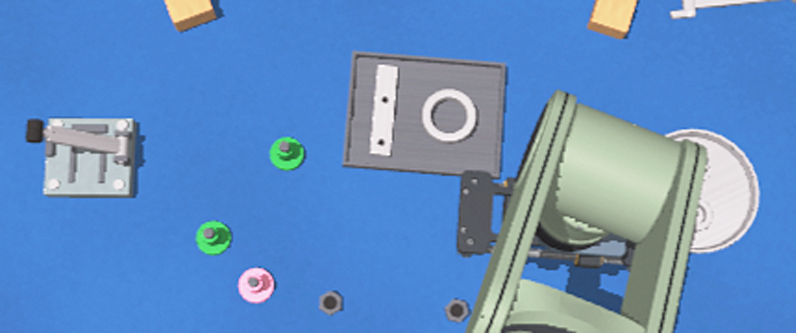

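View pics/ut2.png

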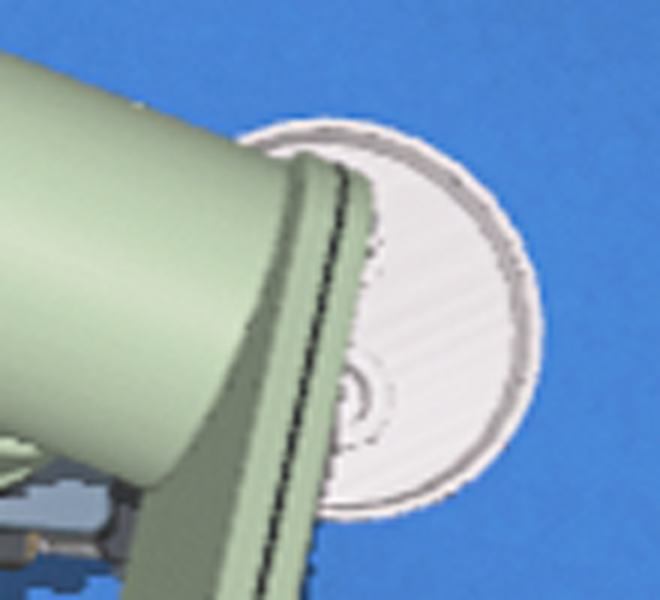

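The side view shows the stud upright in the pan at (493,330). I'll move further left for a clear final top view.

```bash
python3 -m creep '[[0.55,0,50,0,0,0,0],[0.55,0,50,0,0,0,0],[0.55,0,50,0,0,0,0],[0.55,0,40,0,0,0,0],[0.55,0,0,0,0,0,0]]'; python3 -m creep '[[0.55,0,0,0,0,0,0],[0.55,0,0,0,0,0,0]]';python3 - <<'E'
from h import *
delta(None)
S=grab_frame("side");crop(S,290,200,260,200,3,"pics/v.png")
T=grab_frame("top");crop(T,280,150,260,150,3,"pics/vt.png")
E
```

```text
time_s: 37.15
ee_pos: [427.5, 45.3, 169.8]
ee_rot: [180.0, 0.0, 176.7]
force: [-0.5, -0.8, -0.3]
gripper_width: 41.0
time_s: 37.4
ee_pos: [426.9, 43.2, 169.6]
ee_rot: [-180.0, 0.0, 176.4]
force: [-0.6, 0.6, -0.1]
gripper_width: 40.7
t 37.4 tcp [426.9  43.2 169.6] [-180.     0.   176.4] w 40.7 F [-0.6  0.6 -0.1]
```

View pics/v.png

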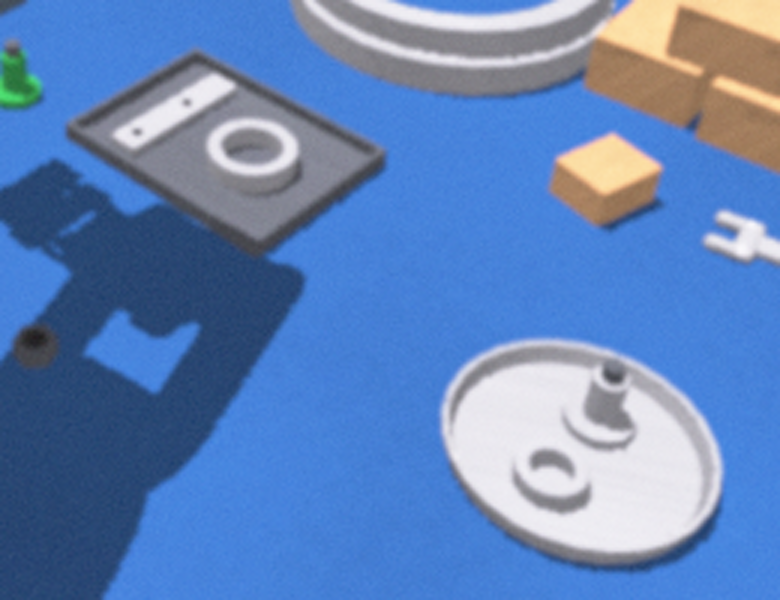

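View pics/vt.png

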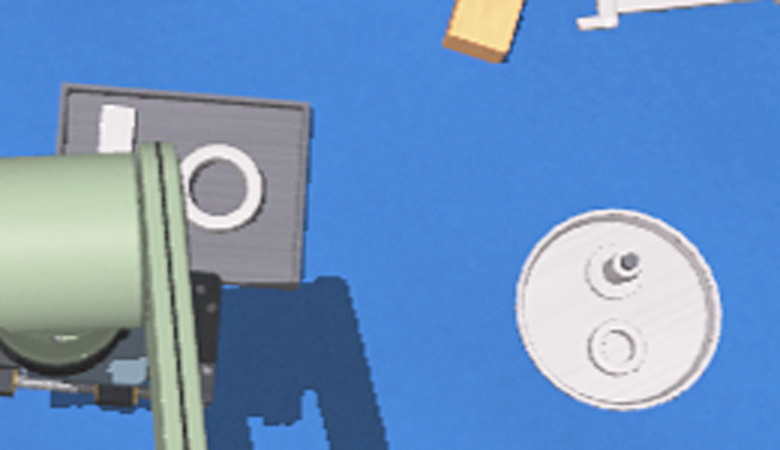

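Both views show all four parts flat and separate, with the stud upright at crop (615,268) and the small ring at (615,347). Handing in.

```bash
python3 -c "
from workcell import *
print(job_done())"
```

```text
the job is handed in; nothing more can be done
None
```

Both kits are made up and the job is handed in at about 37.5 s of the 128 s allowed.

- **Clamp:** I lifted the bar to about 0.8 rad, where it stayed, then slid the strip about 80 mm out towards the robot before lifting it.
- **Tray:** The strip and the large ring lie side by side.
- **Pan:** The small ring lies flat and the stud stands upright on its flange, with a gap between them.

**Last checks:** The final side picture shows all four parts flat on their floors and separate, with the stud upright. In the final top view the arm hid part of the strip, but an earlier clear view showed it well inside the tray. The bar was still up and the green and pink look-alikes were still standing in their places in the views before that. The gripper was empty, 170 mm up and touching nothing. The measured wrist forces I saw stayed under about 7 N.

**Small disagreements:**
- The gripper read 38.5 mm on the 40 mm small ring. The other parts read at most about 1 mm low.
- My two estimates of the strip's position along its length differed by about 5 mm.
- The strip was let go about 3 mm above the tray floor, because the fingertips reached below it.

None of these shows in the final pictures.

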